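# Assemble the filter stack of a solder-fume extractor

## Robot

A 7-joint arm with a two-finger parallel gripper is mounted at the origin on a cart in front of the work surface, level with it; the furniture and walls round the work are solid. World frame = base frame: x ahead of the robot, y to its left, z up, the work surface at z = 0. Lengths are in m, angles in rad, forces in N, time in s.
With the tool pointing down it reaches from about 0.375 to 0.925 m from the base axis. Payload 3.1 kg.
Tool frame: the origin (TCP) lies at the very end of the fingers, on their centre line; the grasp point (between the pads) lies 19 mm behind it; z points along the fingers, y is the line along which they close (so a half turn about z gives the same grasp; the last joint's range is limited). The gripper opens to 85 mm and grips with 20 to 120 N. Pads are 22 mm wide; open, the fingers measure 114 mm over their backs; the gripper's body (76 mm by 85 mm) begins 54 mm behind the grasp point. The pads swing forward as they close: fully open they stand 13 mm farther back than shut.
Start: joints at [-1.225, 0.383, 0.044, 1.598, -0.018, 1.161, -0.05], TCP at [0.279, 0.587, 0.231] pointing down, gripper open.
Joint ranges: [-2.61, 2.61], [-0.41, 2.15], [-1.48, 1.57], [0, 2.5], [-1.57, 4.71], [0.05, 1.97], [-2.85, 2.85]. Speed limits (rad/s): [2.79, 2.79, 3.14, 3.14, 3.14, 3.14, 3.14].

## Interface

Orientations are given as a unit quaternion [x, y, z, w].
In Python, from rig import ctrl gives the robot as it stands.
- The arm moves only by the tool arm_command, never from a script. Its arguments are lists of equal length, an entry for each row: "delta_pos": the shift along the tool's x, y, z in mm, a list of three; "twist": the turn, a rotation vector about the tool's x, y, z in rad, a list of three. In form: {"delta_pos": [[tx, ty, tz], ...], "twist": [[wx, wy, wz], ...]}. A call has 1 to 12 rows; each row is the pose to reach, as a shift and turn from the pose commanded when the call began, along the tool's axes at that moment; what a row does not reach only later rows make up. A row lasts 1/8 s, in which the tool goes at most 62.5 mm and 10.7 degrees, less where a joint would pass 70% of its speed; a pose out of reach is approached as far as the arm can. A call with a gripper value outside its range is refused whole. "claw" is the gripper command: -1 is fully open, 1 is shut, values between are in proportion, set as the call begins (left out, the last holds). The fingers move at their own pace and stop on an object; "grip_force" is the grip in N (left out, the last holds). Time passes only in rows, so rows that repeat a pose let the fingers close. It gives the time, the measured TCP pose, the force, the opening and the grip force at its end, in the units of the state.
- ctrl.read_state(): the state, without advancing time (a new reading comes with each control period).
- ctrl.camera(name): name is "scene" or "side" or "wrist"; returns a dict with "pixels" (420x560x3 uint8, red, green, blue), "camera_matrix" (3x3 intrinsics, pixels), "cam_to_world" (4x4, takes a point from camera to world coordinates); the wrist camera has in their place "T_tool_cam" (4x4, takes a point from camera to tool coordinates, whose origin is the TCP and whose axes are the flange's). Camera axes: x right, y down, z forward; pixel columns grow to the right and rows downward; lengths in m; the calibration is good to about 2 mm. A picture is of the moment at which its call begins: read the wrist's pose just before it. There is no depth.
- ctrl.finish_job(): hands the job in; it is judged then, once.
Trained networks look in a picture, given as the dict that the camera call returned (one of the last four; its "shot" number tells which), for a name from the list of things; names that differ only in an ending like _2 or _b are one class to them, and where a whole thing is asked for, a point or a joint stands for the part that bears it (a point fixed in the world has none). Each returns a list of dicts, best first, with "score" (0 to 1); they miss things now and then, are a little off and sometimes report something else, mostly with a low value. They report only what shows in the picture. A call takes as long as a camera call.
- ctrl.look_for(picture, name): "position" ([row, column] in pixels, amid what is visible of it).
- ctrl.landmark_of(picture, name): "position" ([row, column] in pixels: a listed point, or the origin of a listed thing).
The state is a dict: "clock": time; "joint_pos": joint angles; "dq": joint speeds; "tau": joint torques, N m; "ee_pos": TCP position; "orientation": TCP orientation; "contact_force": force on the tool from outside, world axes, zero at the start; "wrist_torque": the same for the moment, N m; "gripper_width": opening from 0.0 (shut) to 1.0 (fully open); "grip_force": force on a finger pad.
Only numpy, scipy, OpenCV 4.12 (cv2) and the standard library are available. Lean on these libraries where they do the work, as an engineer would, in place of code of your own. Each camera call takes 0.05 s, during which the arm holds its last target. There are 200 camera calls.

## Task

Put the fume extractor's filter stack together on the spindle of the grey base: first the perforated support disc, flange down, then the blue spacer on top of it, and last the orange locking cap, which must drop over the flat tongue at the top of the spindle and sit fully home on the spacer. The tongue does not line up with the base's mark, so with the cap resting lightly on it turn the cap until it drops, and never press it down hard. Let go of everything at the end, and leave the valve, the jar and the tin where they stand.

Things in the scene. Friction and masses are not known exactly. Their poses are not given: they have to be found in the camera images.
- filter_base: Round grey base, 90 mm in diameter, 12 mm thick, fixed to the sill, white mark on the rim at its -x side. Origin: centre of the underside, z up. On its axis stands a steel spindle: round shaft of 18 mm diameter up to 56 mm above the origin, topped by a flat tongue 17 mm long, 8 mm thick, 14 mm high (56 to 70 mm above the origin).
- spindle_top (a point): Centre of the top of the spindle's tongue, on the base's axis, 70 mm above the base's origin; its axes are the base's, not the tongue's. The tongue's long direction is turned anywhere from 10 to 70 degrees counter-clockwise (seen from above) from the base's x axis; how far is not reported. The spindle turns only under 0.8 N m or more, so it stays put under a lightly pressed cap.
- support_disc: Aluminium perforated support disc: flange 60 mm in diameter and 6 mm thick with a hub of 32 mm diameter rising to 24 mm; bore 21 mm right through. Stands flange down. Origin: centre of the underside, z up. To be gripped by the hub. On the base its origin lies 12 mm above the base's origin. 80 g, more or less.
- spacer: Blue plastic spacer tube, outer diameter 36 mm, bore 21 mm, height 22 mm, standing upright. Origin: centre of the underside, z up; both ends are alike. Seated on the support disc's hub its origin lies 36 mm above the base's origin. 50 g, more or less.
- lock_cap: Orange locking cap: round skirt 48 mm in diameter, 17 mm high; on it a grip bar 42 mm long (along the cap's x), 16 mm wide (along y), its top 39 mm above the origin. Origin: centre of the underside, z up. Fully home on the spacer it lies 58 mm above the base's origin; misaligned it rests on the tongue at 70 mm. Pressing it down with more than 25 N counts as damage. About 60 g.
- cap_slot (a point): Middle of the mouth of the slot in the cap's underside (at the cap's origin, same axes). The slot is 18.6 mm long along the cap's x, the direction of the grip bar, 9.6 mm wide and 15 mm deep; it takes the spindle's tongue either way round. It drops over the tongue when turned to within about 5 degrees of it and centred to within 0.7 mm.
- radio_valve: Glass radio valve standing upright, 22 mm in diameter, 56 mm high; origin at the centre of its underside. Must not be disturbed.
- jar_of_screws: Small glass jar of screws, 44 mm in diameter, 67 mm high; origin at the centre of its underside. Must not be disturbed.
- rosin_tin: Flat yellow round tin, 48 mm in diameter, 20 mm high; origin at the centre of its underside. Must not be disturbed.

How it is judged:
On the way, in this order (a step that is already met when the one before it is completed fails the run):
1. the support disc sits on the base, round the spindle (horizontal distance between support_disc and filter_base below 0.003 m and z of support_disc in the frame of filter_base between 0.01 and 0.014 m and angle between support_disc's own z axis and vertical below 0.06 rad), for 0.2 s.
2. the spacer sits on the support disc (all of step 1 and horizontal distance between spacer and filter_base below 0.003 m and z of spacer in the frame of filter_base between 0.034 and 0.038 m and angle between spacer's own z axis and vertical below 0.06 rad), for 0.2 s.
3. the locking cap sits fully home on the spacer, over the tongue (all of step 2 and horizontal distance between lock_cap and filter_base below 0.003 m and z of lock_cap in the frame of filter_base between 0.056 and 0.06 m and angle between lock_cap's own z axis and vertical below 0.06 rad), for 0.2 s.
At the end, for the whole second after the job is handed in: The support disc sits on the base, the spacer on the disc and the cap fully home on the spacer: each within 3 mm of the base's axis, within 2 mm of its seated height (12, 36 and 58 mm above the base's origin), upright to 0.06 rad, and at rest (below 10 mm/s) (all of step 3 and linear speed of each of support_disc, spacer, lock_cap below 0.01 m/s); the robot touches nothing.
It fails at once if the cap is pressed on the spindle or on the stack with more than 25 N (contact force between lock_cap and filter_base above 25 N or contact force between lock_cap and spacer above 25 N).
It fails at once if the radio valve is moved by more than 20 mm or tipped (distance of radio_valve from where it was at the start of the episode above 0.02 m or angle between radio_valve's own z axis and vertical above 0.5 rad).
It fails at once if the jar of screws is moved by more than 20 mm or tipped (distance of jar_of_screws from where it was at the start of the episode above 0.02 m or angle between jar_of_screws's own z axis and vertical above 0.5 rad).
It fails at once if the rosin tin is moved by more than 20 mm or tipped (distance of rosin_tin from where it was at the start of the episode above 0.02 m or angle between rosin_tin's own z axis and vertical above 0.5 rad).
It also fails if it takes over 72 s, if anything falls off the work surface, if the arm or the gripper's body presses on something with over 40 N, if the wrist force passes 120 N, or if a joint passes its speed limit or range.

## Working session

There is one attempt and no reset: what is moved stays moved. The work goes in short steps, Python scripts to look and compute and a tool call to move; the robot and the scene stay as the last step left them, time stands still between calls to the robot, and variables do not carry over. Pictures are saved under pics/ and viewed, at most 10 in all, crops included, and the job is handed in when it is done.

Besides the shell and the picture viewer there is one more tool, called after "Emit:" by a JSON object that holds its "api" and its "payload". arm_command: Moves the arm, as the interface text tells. Its arguments: {"type":"object","properties":{"delta_pos":{"type":"array","items":{"type":"array","items":{"type":"number"}}},"twist":{"type":"array","items":{"type":"array","items":{"type":"number"}}},"claw":{"type":"number"},"grip_force":{"type":"number"}},"required":["delta_pos","twist"]}

```bash
mkdir -p pics; ls; cat > h.py <<'E'
import numpy as np, cv2
from rig import ctrl
from scipy.spatial.transform import Rotation as R
def cam(name):
    s=ctrl.read_state(); p=ctrl.camera(name)
    if name=="wrist":
        T=np.eye(4);T[:3,:3]=R.from_quat(s["orientation"]).as_matrix();T[:3,3]=s["ee_pos"]
        p["cw"]=T@np.array(p["T_tool_cam"])
    else: p["cw"]=np.array(p["cam_to_world"])
    return p
def save(p,f): cv2.imwrite("pics/"+f,np.ascontiguousarray(p["pixels"][:,:,::-1]))
def ray(p,rc):
    d=np.linalg.solve(np.array(p["camera_matrix"]),[rc[1],rc[0],1.]); d=p["cw"][:3,:3]@d
    return p["cw"][:3,3],d/np.linalg.norm(d)
def atz(p,rc,z):
    o,d=ray(p,rc); return o+d*(z-o[2])/d[2]
def tri(rays):
    A=np.zeros((3,3));b=np.zeros(3)
    for o,d in rays:
        M=np.eye(3)-np.outer(d,d);A+=M;b+=M@o
    x=np.linalg.solve(A,b)
    return x,max(np.linalg.norm((np.eye(3)-np.outer(d,d))@(x-o)) for o,d in rays)
def proj(p,X):
    T=np.linalg.inv(p["cw"]);c=T[:3,:3]@X+T[:3,3];u=np.array(p["camera_matrix"])@c;return u[1]/u[2],u[0]/u[2]
def totool(v):
    "world vector to tool axes, mm"
    return R.from_quat(ctrl.read_state()["orientation"]).inv().apply(v)*1000
E
python3 - <<'E'
from h import *
s=ctrl.read_state();print({k:np.round(v,3) for k,v in s.items()})
N=["filter_base","spindle_top","support_disc","spacer","lock_cap","cap_slot","radio_valve","jar_of_screws","rosin_tin"]
P={c:cam(c) for c in("scene","side","wrist")}
for c in P: save(P[c],c+"0.png")
big=np.hstack([cv2.resize(P[c]["pixels"],(400,300)) for c in("scene","side")])
cv2.imwrite("pics/both.png",big[:,:,::-1])
for n in N:
    rays=[]
    for c in P:
        L=ctrl.landmark_of(P[c],n)[:2]
        print(n,c,[(np.round(l["position"],1).tolist(),round(l["score"],2),np.round(atz(P[c],l["position"],0),3).tolist()) for l in L])
        if L and L[0]["score"]>.4: rays.append(ray(P[c],L[0]["position"]))
    if len(rays)>1: x,e=tri(rays);print("   TRI",np.round(x,4),round(e,4))
print(np.round(P["wrist"]["T_tool_cam"],3), [P[c]["cw"][:3,3].round(3) for c in P])
E
```

```text
pics
{'clock': np.float64(0.0), 'joint_pos': array([-1.225,  0.384,  0.044,  1.6  , -0.018,  1.161, -0.05 ]), 'dq': array([-0.001,  0.002,  0.   , -0.003, -0.   ,  0.001,  0.   ]), 'tau': array([-0.0000e+00, -4.3347e+01,  1.0240e+00, -2.4952e+01,  1.1000e-02,
        1.1000e-02, -0.0000e+00]), 'ee_pos': array([0.279, 0.586, 0.23 ]), 'orientation': array([ 0.22 ,  0.975, -0.001, -0.   ]), 'contact_force': array([-0.245, -0.373, -0.412]), 'wrist_torque': array([-0.017, -0.001,  0.053]), 'grip_force': np.float64(0.0), 'gripper_width': np.float64(1.004)}
filter_base scene [([194.5, 241.1], 0.65, [0.518, 0.287, -0.0])]
filter_base side [([177.4, 199.8], 0.78, [0.508, 0.291, 0.0])]
filter_base wrist []
   TRI [ 0.5189  0.3014 -0.0135] 0.0048
spindle_top scene [([174.4, 234.7], 0.8, [0.54, 0.381, 0.0])]
spindle_top side [([155.2, 193.9], 0.94, [0.54, 0.349, 0.0])]
spindle_top wrist []
   TRI [0.511  0.3011 0.063 ] 0.001
support_disc scene [([272.3, 361.3], 0.57, [0.646, -0.11, 0.0])]
support_disc side [([247.5, 383.2], 0.77, [0.644, -0.106, 0.0])]
support_disc wrist []
   TRI [ 0.6503 -0.10
[... 773 characters left out ...]
radio_valve wrist []
   TRI [0.3875 0.2169 0.0505] 0.0042
jar_of_screws scene [([300.9, 354.6], 0.56, [0.586, -0.173, 0.0])]
jar_of_screws side [([291.2, 394.7], 0.88, [0.584, -0.18, 0.0])]
jar_of_screws wrist []
   TRI [ 0.5768 -0.1832  0.0158] 0.0004
rosin_tin scene [([173.2, 265.9], 0.65, [0.622, 0.343, -0.0])]
rosin_tin side [([139.7, 226.1], 0.89, [0.622, 0.33, 0.0]), ([326.3, 341.5], 0.43, [0.462, -0.154, -0.0])]
rosin_tin wrist []
   TRI [0.6076 0.3118 0.0255] 0.0003
[[ 0.    -0.951 -0.309  0.08 ]
 [ 1.     0.     0.     0.   ]
 [ 0.    -0.309  0.951 -0.144]
 [ 0.     0.     0.     1.   ]] [array([ 0.125, -0.745,  0.879]), array([ 0.124, -0.347,  0.927]), array([0.207, 0.621, 0.374])]
```

View pics/both.png

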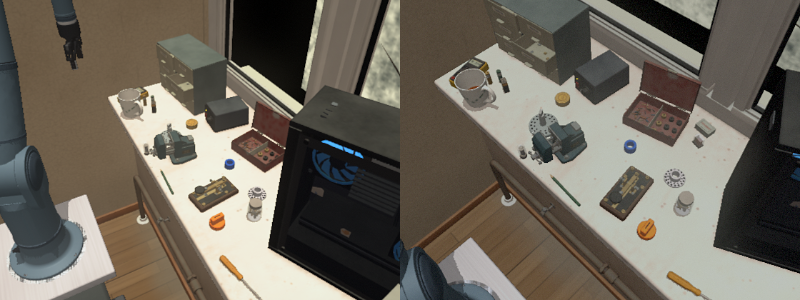

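View pics/side0.png

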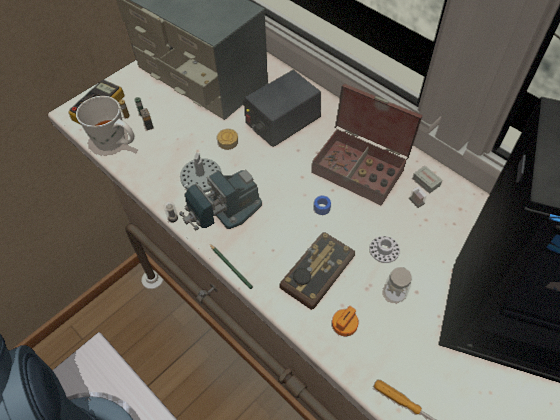

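The pictures show the grey base at about (177,200) in the side view. It sits right behind a dark vise at about (200,225), with the valve at (212,172), so placing is tight on that side. The spacer is at (205,322), the disc at (248,384), the jar at (285,398) and the cap at (320,346). I'll move over the base to look from near.

Emit:
{"api": "arm_command", "payload": {"delta_pos": [[-285,-157,-70],[-285,-157,-70],[-285,-157,-70],[-285,-157,-70],[-285,-157,-70],[-285,-157,-70],[-285,-157,-70],[-285,-157,-70]], "twist": [[0,0,0],[0,0,0],[0,0,0],[0,0,0],[0,0,0],[0,0,0],[0,0,0],[0,0,0]]}}

```text
clock: 2.5
ee_pos: [0.467, 0.3254, 0.3006]
orientation: [0.218, 0.976, 0.0, -0.001]
contact_force: [-0.9, -0.2, -0.3]
gripper_width: 1.005
grip_force: 0.0
```

```bash
python3 - <<'E'
from h import *
s=ctrl.read_state();print(s["clock"],s["ee_pos"],s["orientation"],s["joint_pos"])
p=cam("wrist");save(p,"w1.png");np.savez("w1.npz",cw=p["cw"],K=p["camera_matrix"])
for n,z in(("filter_base",0),("spindle_top",.07),("radio_valve",0),("rosin_tin",0)):
    for l in ctrl.landmark_of(p,n)[:1]: print(n,np.round(l["position"],1),round(l["score"],2),atz(p,l["position"],z).round(4))
E
```

```text
2.5 [0.46700816 0.32542526 0.30058378] [ 2.18070022e-01  9.75932631e-01  9.89376448e-05 -9.77407280e-04] [-0.8643227   0.17591925  0.2086871   1.72189494 -0.0399512   1.24885521
  0.48504496]
filter_base [202.1 261.9] 0.94 [0.5097 0.2884 0.    ]
spindle_top [217.7 262.6] 0.94 [0.5075 0.2928 0.07  ]
radio_valve [133.6 195.6] 0.92 [0.4007 0.2544 0.    ]
rosin_tin [266.4 324.2] 0.64 [0.6245 0.3243 0.    ]
```

View pics/w1.png

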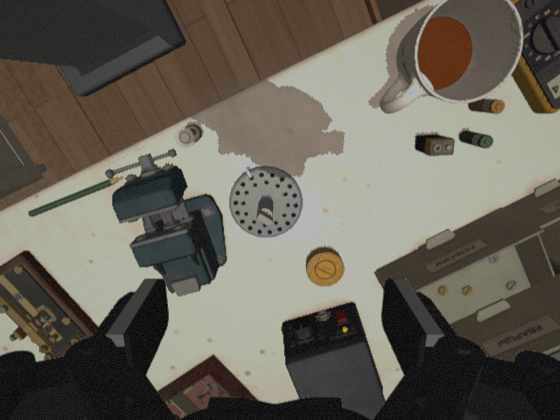

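The wrist view shows the base at (202,262). Its mark is near (170,248), the tongue near (208,266), the vise is close on the left up to col 228, and the tin is at (267,325). I'll zoom in on the tongue and the vise.

```bash
python3 - <<'E'
from h import *
a=cv2.imread("pics/w1.png")[180:240,230:300];b=cv2.imread("pics/side0.png")[140:240,160:260]
cv2.imwrite("pics/c1.png",np.hstack([cv2.resize(a,(420,360),interpolation=2),cv2.resize(b,(360,360),interpolation=2)]))
E
```

```text
(no output)
```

View pics/c1.png

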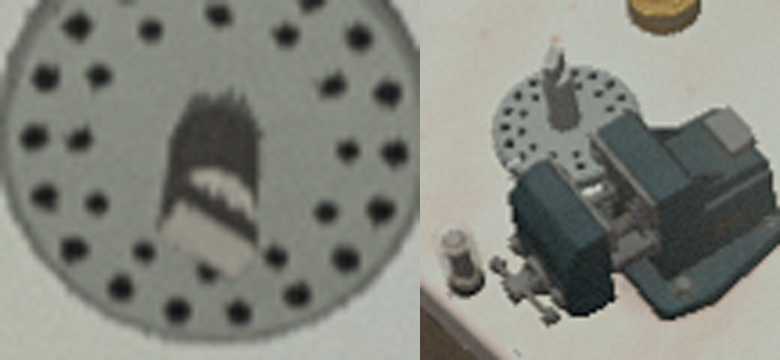

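Emit:
{"api": "arm_command", "payload": {"delta_pos": [[-344,-284,0],[-344,-284,0],[-344,-284,0],[-344,-284,0],[-344,-284,0],[-344,-284,40],[-344,-284,80],[-344,-284,80],[-344,-284,80],[-344,-284,80],[-344,-284,80]], "twist": [[0,0,1.571],[0,0,1.571],[0,0,1.571],[0,0,1.571],[0,0,1.571],[0,0,1.571],[0,0,1.571],[0,0,1.571],[0,0,1.571],[0,0,1.571],[0,0,1.571]]}}

```text
clock: 4.12
ee_pos: [0.6582, -0.08, 0.2215]
orientation: [0.845, 0.535, 0.0, -0.0]
contact_force: [-0.4, 0.8, 0.1]
gripper_width: 1.0
grip_force: 0.0
```

```bash
python3 - <<'E'
from h import *
P=[];
d=np.load("w1.npz");w1=dict(cw=d["cw"],camera_matrix=d["K"])
s=ctrl.read_state();print(s["clock"],s["ee_pos"],s["orientation"],s["joint_pos"])
p=cam("wrist");save(p,"w2.png");sd=cam("side")
for n,z in(("support_disc",0),("spacer",0),("jar_of_screws",0),("lock_cap",0)):
    for l in ctrl.landmark_of(p,n)[:1]: print(n,np.round(l["position"],1),round(l["score"],2),atz(p,l["position"],z).round(4))
for a,b in (((187,165),(184,199)),((190,222),(170.5,221))):
    print("vise",tri([ray(w1,(a[1],a[0])),ray(sd,b)]))
q=[(264,220)];print("tongue top",atz(w1,(220,264),.07))
E
```

```text
4.125 [ 0.65822865 -0.07998842  0.22152212] [ 8.44646933e-01  5.35323651e-01  3.77603621e-04 -6.23639498e-05] [-0.41665495  0.47526192  0.63979124  1.59697387 -0.30194805  1.16952233
 -0.15215806]
support_disc [205.7 267.9] 0.9 [ 0.6361 -0.1086  0.    ]
spacer [ 59.  184.9] 0.96 [0.6282 0.0502 0.    ]
jar_of_screws [284.7 250.3] 0.9 [ 0.5791 -0.1827  0.    ]
vise (array([0.44565078, 0.23853512, 0.06644874]), np.float64(0.022867194834286952))
vise (array([0.49538887, 0.21844105, 0.08084115]), np.float64(0.01892295638722796))
tongue top [0.51052004 0.29302162 0.07      ]
```

View pics/w2.png

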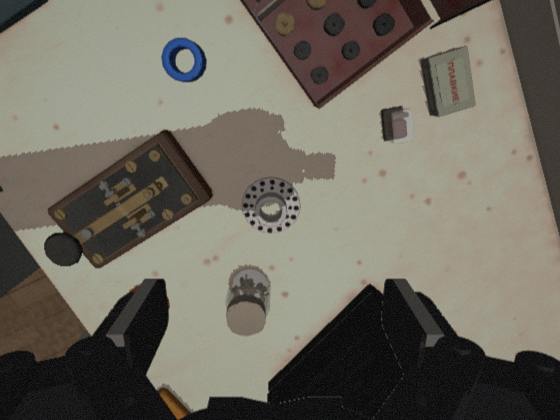

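Disc hub at (207,271), spacer at (60,184), jar at (300,248), with clear space for the fingers left and right of the disc. I'll go down closer.

Emit:
{"api": "arm_command", "payload": {"delta_pos": [[-35,-3.5,60],[-35,-3.5,120],[-35,-3.5,120],[-35,-3.5,120],[-35,-3.5,120]], "twist": [[0,0,0],[0,0,0],[0,0,0],[0,0,0],[0,0,0]]}}

```text
clock: 5.05
ee_pos: [0.6427, -0.1113, 0.1047]
orientation: [0.845, 0.535, 0.003, 0.002]
contact_force: [-0.7, 1.1, 0.6]
gripper_width: 0.999
grip_force: 0.0
```

```bash
cat >> h.py <<'E'
def look(p,names):
    for n,z in names:
        for l in ctrl.landmark_of(p,n)[:1]:
            X=atz(p,l["position"],z); s=ctrl.read_state()
            print(n,np.round(l["position"],1),round(l["score"],2),X.round(4),"tool mm",totool(X-s["ee_pos"]).round(1))
E
python3 - <<'E'
from h import *
s=ctrl.read_state();print(s["clock"],s["ee_pos"])
p=cam("wrist");save(p,"w3.png");look(p,[("support_disc",0),("jar_of_screws",0)])
E
```

```text
5.05 [ 0.6426812  -0.11130545  0.104745  ]
support_disc [206.7 265.3] 0.76 [ 0.6369 -0.1075  0.    ] tool mm [  0.9  -6.8 104.2]
jar_of_screws [321.4 241.8] 0.68 [ 0.5797 -0.1838  0.    ] tool mm [-92.2 -25.1 103.5]
```

View pics/w3.png

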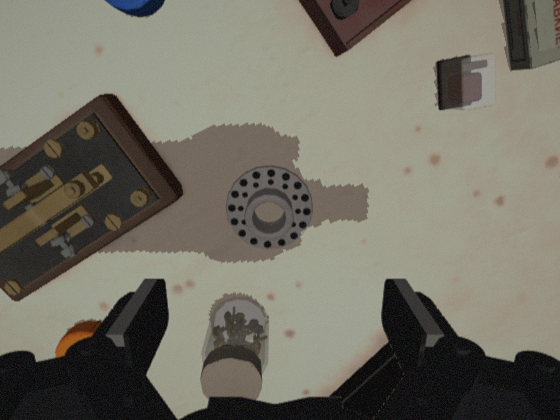

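```bash
python3 - <<'E'
from h import *
s=ctrl.read_state();print(s["ee_pos"],s["orientation"])
p=cam("wrist")
print(np.round(p["camera_matrix"],1).tolist())
for rc,z in(((206.5,269.5),.003),((211.5,269),.024)): print(totool(atz(p,rc,z)-s["ee_pos"]))
g=cv2.cvtColor(p["pixels"],cv2.COLOR_RGB2GRAY)
c=cv2.HoughCircles(cv2.GaussianBlur(g,(3,3),0),cv2.HOUGH_GRADIENT_ALT,1,5,param1=150,param2=.6,minRadius=10,maxRadius=60);print(c)
a=cv2.resize(p["pixels"][150:270,200:340],(700,600),interpolation=2)
cv2.imwrite("pics/c3.png",a[:,:,::-1])
E
```

```text
[ 0.64153392 -0.11127054  0.10373737] [0.84524672 0.53437194 0.00180895 0.00115396]
[[372.5, 0.0, 274.5], [0.0, 372.5, 209.0], [0.0, 0.0, 1.0]]
[  2.12080068  -4.40379011 100.72784279]
[ 5.4680988  -4.44830831 79.73247389]
[[[272.        208.         19.732437 ]
  [242.        329.         31.522703 ]
  [239.        320.         26.614128 ]
  [272.        208.         44.217678 ]
  [268.        216.         18.10989  ]
  [463.         83.         25.174126 ]
  [ 81.        158.         39.7956   ]
  [229.        377.         32.019657 ]
  [233.        383.         30.509481 ]
  [260.        193.         29.86908  ]
  [239.        377.         22.734625 ]
  [ 42.        165.         27.228342 ]
  [ 99.        124.         23.004602 ]
  [155.        183.         26.277119 ]
  [ 40.        182.         16.195148 ]
  [455.         91.         15.209378 ]
  [218.        376.         18.424585 ]
  [244.        314.         17.871857 ]
  [184.        395.         21.681622 ]
  [149.        296.         18.362263 ]
  [345.          3.         13.81116  ]
  [109.        106.         14.5426655]
  [127.        307.         12.850716 ]]]
```

View pics/c3.png

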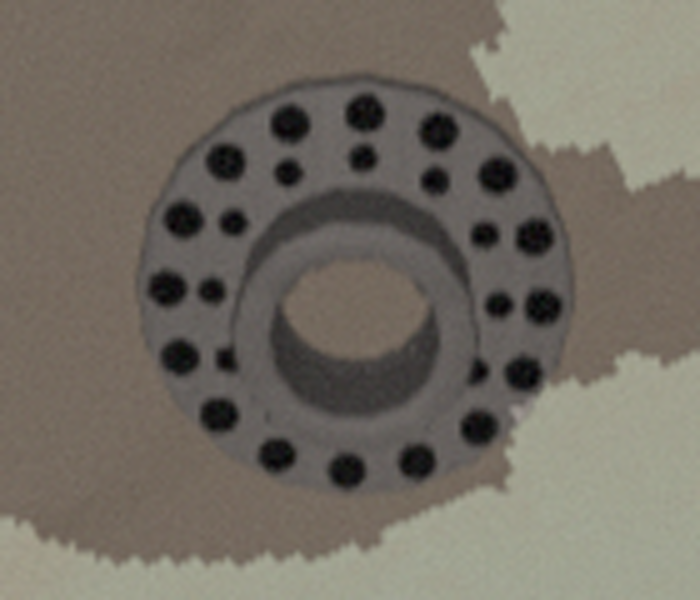

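The flange centre is at (207,271) and the bore at (217,271), so the disc is at tool (2,-3.2) mm. Lowering over the hub.

Emit:
{"api": "arm_command", "payload": {"delta_pos": [[2,-3.2,40],[2,-3.2,80],[2,-3.2,93],[2,-3.2,93],[2,-3.2,93],[2,-3.2,93]], "twist": [[0,0,0],[0,0,0],[0,0,0],[0,0,0],[0,0,0],[0,0,0]]}}

```text
clock: 6.0
ee_pos: [0.6392, -0.1086, 0.0102]
orientation: [0.845, 0.534, 0.001, 0.001]
contact_force: [0.4, 0.2, 0.4]
gripper_width: 1.0
grip_force: 0.0
```

```bash
python3 - <<'E'
from h import *
s=ctrl.read_state();print(s["ee_pos"],s["orientation"],s["contact_force"])
E
```

```text
[ 0.63920601 -0.10864089  0.01019143] [0.84547768 0.53400799 0.00135487 0.00106526] [0.44639328 0.21130774 0.42973304]
```

Emit:
{"api": "arm_command", "payload": {"delta_pos": [[0,0,0],[0,0,0],[0,0,0],[0,0,0],[0,0,0],[0,0,0],[0,0,0],[0,0,0]], "twist": [[0,0,0],[0,0,0],[0,0,0],[0,0,0],[0,0,0],[0,0,0],[0,0,0],[0,0,0]], "claw": 1, "grip_force": 40}}

```text
clock: 7.0
ee_pos: [0.6381, -0.1084, 0.0087]
orientation: [0.845, 0.534, 0.0, 0.0]
contact_force: [1.0, -0.9, 3.4]
gripper_width: 0.345
grip_force: 40.3
```

Emit:
{"api": "arm_command", "payload": {"delta_pos": [[0,0,-60],[0,0,-120],[20,-23,-171],[60,-70,-171],[100,-116,-171],[140,-162,-171],[180,-208,-171],[220,-254,-171],[249,-288,-171],[249,-288,-171],[249,-288,-171],[249,-288,-171]], "twist": [[0,0,0],[0,0,0],[0,0,0],[0,0,0],[0,0,0],[0,0,0],[0,0,0],[0,0,0],[0,0,0],[0,0,0],[0,0,0],[0,0,0]]}}

```text
clock: 8.5
ee_pos: [0.485, 0.2381, 0.1789]
orientation: [0.846, 0.533, -0.001, 0.0]
contact_force: [0.4, -0.9, -1.0]
gripper_width: 0.35
grip_force: 40.1
```

```bash
python3 - <<'E'
from h import *
s=ctrl.read_state();print(s["clock"],s["ee_pos"],s["orientation"],s["gripper_width"])
p=cam("wrist");save(p,"w4.png");np.savez("w4.npz",cw=p["cw"],K=p["camera_matrix"]);look(p,[("filter_base",0),("spindle_top",.07),("support_disc",.17),("radio_valve",0)])
E
```

```text
8.5 [0.48495158 0.23806579 0.1788691 ] [ 8.46349266e-01  5.32627856e-01 -5.56169190e-04  4.22368493e-04] 0.3496375188694692
filter_base [112.4 270.6] 0.66 [0.5069 0.294  0.    ] tool mm [ 59.7  -4.4 179.1]
spindle_top [117.6 273. ] 0.85 [0.5095 0.2939 0.07  ] tool mm [ 60.3  -1.8 109.2]
support_disc [270.1 273.2] 0.73 [0.4839 0.2396 0.17  ] tool mm [-0.  -1.2  9.2]
radio_valve [206.6 183.7] 0.86 [0.3996 0.2534 0.    ] tool mm [-24.2 -83.  179.3]
```

View pics/w4.png

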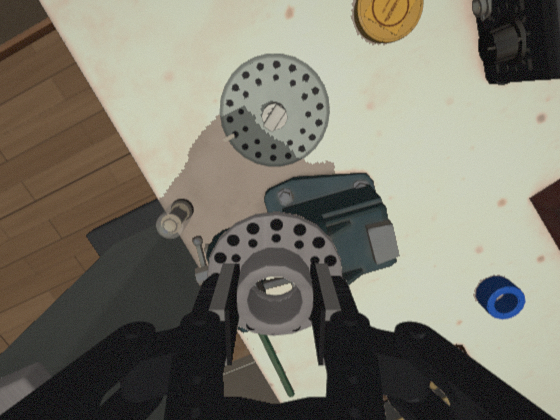

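Base centre is at (110,275) and tongue at (117,274). The held disc sits square in the fingers. Now to measure the tongue blob and the circle numerically.

```bash
cat >> h.py <<'E'
def circ(p,z,rc0,rmin,rmax,tol=15):
    g=cv2.GaussianBlur(cv2.cvtColor(p["pixels"],cv2.COLOR_RGB2GRAY),(5,5),0)
    c=cv2.HoughCircles(g,cv2.HOUGH_GRADIENT_ALT,1,3,param1=120,param2=.5,minRadius=rmin,maxRadius=rmax)
    s=ctrl.read_state()
    for x,y,r in ([] if c is None else c[0]):
        if np.hypot(x-rc0[1],y-rc0[0])<tol: print("circ",y,x,round(r,1),"tool",totool(atz(p,(y,x),z)-s["ee_pos"]).round(1))
E
python3 - <<'E'
from h import *
p=cam("wrist");s=ctrl.read_state();print(s["ee_pos"])
circ(p,.010,(110,275),45,65)
g=cv2.cvtColor(p["pixels"],cv2.COLOR_RGB2GRAY)[95:142,252:298]
print(g[::3,::3])
E
```

```text
[0.48480186 0.23966205 0.17928759]
circ 109.0 274.0 54.0 tool [ 63.3  -1.3 169.3]
[[161 159 164 161 162 160 157 157 158 158 158 158 156 158 154 156]
 [164 159 163 160 163 161 158 158 156 160 158 160 157 153 156 155]
 [160 160 160 162 163 159 159 154 157 160 157 158 156 157 154 156]
 [162 161 161 161 162 131  86  72  71 104 156 159 164 157 156 154]
 [161 161 162 159 102  79 159 191 113 112  89 159 158 158 156 156]
 [160 156 162 141  95 178 181 105 163 177 159  76 158 156 153 157]
 [157 159 160 162 126 179 177 120 175 175 178 172 158 155 153 154]
 [102 112 158 112 175 180  91 171 176 179 178 144 155 157 158 156]
 [ 98 154 155 157 182 155 155 174 179 179 144 179 137 159 158 156]
 [ 99 163 160 156 175 110 174 179 176 173 175 178 155 160 159 159]
 [ 97 103 136 158 130 165 175 174 170 131 177 175 158 160 156 161]
 [ 99 102 102 131 149 171 173 175 138 181 174 155 157 159 156 155]
 [104 100  98 100 109 146 151 170 139 149 162 154 159 158 155 158]
 [ 99 102 101  99 100 131 154 153 162 157 158 158 158 157 155 158]
 [101  99 102 103 103 103 104 137 160 159 154 156 157 160 159 153]
 [100  97  67 104 102 101 100 101 100 105 161 155 157 158 158 156]]
```

```bash
python3 - <<'E'
from h import *
s=ctrl.read_state();p=cam("wrist");s2=ctrl.read_state();print(s["ee_pos"],s2["ee_pos"],s2["orientation"])
circ(p,.012,(110,275),45,65)
print(totool(atz(p,(118,276),.07)-s["ee_pos"]))
look(p,[("filter_base",0),("spindle_top",.07),("support_disc",.17)])
# radial edge fit of base rim
g=cv2.GaussianBlur(cv2.cvtColor(p["pixels"],cv2.COLOR_RGB2GRAY),(3,3),0).astype(float)
pts=[]
for a in np.radians(np.arange(185,355,4)):
    rr=np.arange(48,62,.25);v=cv2.remap(g.astype(np.float32),(274.5+rr*np.cos(a)).astype(np.float32)[None],(110+rr*np.sin(a)).astype(np.float32)[None],1)[0]
    i=np.argmax(np.abs(np.gradient(cv2.GaussianBlur(v[None],(9,1),0)[0])));pts.append((274.5+rr[i]*np.cos(a),110+rr[i]*np.sin(a)))
pts=np.array(pts)
X=np.array([atz(p,(y,x),.010)[:2] for x,y in pts])
from scipy.optimize import least_squares
f=least_squares(lambda q:np.hypot(*(X-q).T)-.045,[.51,.295],loss="soft_l1",f_scale=.0005);print(f.x,f.cost,totool(np.r_[f.x,.01]-s["ee_pos"]))
E
```

```text
[0.48480186 0.23966205 0.17928759] [0.48470168 0.23991252 0.1793258 ] [ 8.45686614e-01  5.33679819e-01  2.75029401e-05 -4.52054536e-06]
circ 112.0 276.0 54.2 tool [ 61.    0.3 167.3]
[ 6.07922050e+01 -4.83974064e-02  1.09290712e+02]
filter_base [113.1 272.4] 0.84 [0.5079 0.2946 0.    ] tool mm [ 59.3  -2.5 179.3]
spindle_top [119.6 273.9] 0.9 [0.5092 0.2942 0.07  ] tool mm [ 59.4  -0.9 109.3]
support_disc [273.1 272.5] 0.66 [0.4827 0.2397 0.17  ] tool mm [-1.3 -1.4  9.3]
[0.5098608  0.29307265] 2.7368772147676805e-06 [ 58.98976852  -0.3118794  169.28981314]
```

Emit:
{"api": "arm_command", "payload": {"delta_pos": [[60,-0.3,0],[60,-0.3,40],[60,-0.3,84],[60,-0.3,84],[60,-0.3,84],[60,-0.3,84],[60,-0.3,84]], "twist": [[0,0,0],[0,0,0],[0,0,0],[0,0,0],[0,0,0],[0,0,0],[0,0,0]]}}

```text
clock: 9.88
ee_pos: [0.5112, 0.2953, 0.0972]
orientation: [0.845, 0.534, 0.002, -0.0]
contact_force: [-0.3, -0.0, -0.9]
gripper_width: 0.345
grip_force: 40.0
```

```bash
python3 - <<'E'
from h import *
s=ctrl.read_state();print(s["clock"],s["ee_pos"],s["orientation"],s["contact_force"])
p=cam("wrist");save(p,"w5.png")
look(p,[("spindle_top",.07),("support_disc",s["ee_pos"][2]-.0085),("filter_base",0)])
a=cv2.resize(p["pixels"][190:340,200:350],(600,600),interpolation=2)
cv2.imwrite("pics/c5.png",a[:,:,::-1])
E
```

```text
9.875 [0.51116313 0.29532497 0.09715411] [ 8.45481045e-01  5.34002660e-01  1.69670251e-03 -2.87810707e-04] [-0.32723593 -0.03135401 -0.87075028]
spindle_top [214.7 275. ] 0.47 [0.5197 0.3149 0.07  ] tool mm [21.8 -0.4 26.5]
support_disc [274.7 274.2] 0.76 [0.5096 0.2947 0.0887] tool mm [-0.6 -0.5  7.5]
filter_base [213.8 277.4] 0.73 [0.5114 0.2933 0.    ] tool mm [-1.   1.7 95.9]
```

View pics/c5.png

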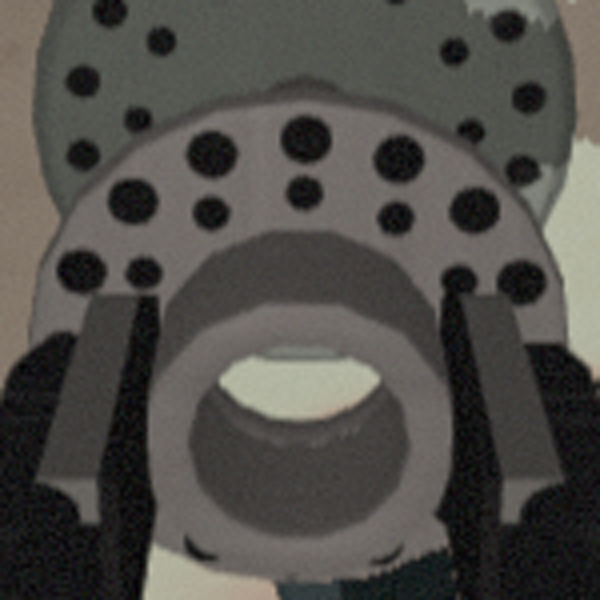

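```bash
cat >> h.py <<'E'
from scipy.optimize import least_squares
def rimfit(p,s,z,C,rad,angs,sgn=0):
    "fit circle of radius rad at height z round world xy C, using image edges at world angles angs; tool mm"
    g=cv2.GaussianBlur(cv2.cvtColor(p["pixels"],cv2.COLOR_RGB2GRAY),(3,3),0).astype(np.float32)
    X=[]
    for a in np.radians(angs):
        rr=np.arange(rad-.006,rad+.006,.00015)
        q=np.array([proj(p,np.r_[C[0]+r*np.cos(a),C[1]+r*np.sin(a),z]) for r in rr],np.float32)
        v=cv2.remap(g,q[:,1][None],q[:,0][None],1)[0];d=np.gradient(cv2.GaussianBlur(v[None],(11,1),0)[0])
        r=rr[np.argmax(np.abs(d) if sgn==0 else d*sgn)];X.append((C[0]+r*np.cos(a),C[1]+r*np.sin(a)))
    X=np.array(X);f=least_squares(lambda q:np.hypot(*(X-q[:2]).T)-q[2],[*C,rad],loss="soft_l1",f_scale=.0004)
    print("fit",f.x.round(4),"rms",np.sqrt(np.mean(f.fun**2)).round(5),totool(np.r_[f.x[:2],z]-s["ee_pos"]).round(2));return f.x
E
python3 - <<'E'
from h import *
for i in range(2):
    s=ctrl.read_state();p=cam("wrist");print(s["ee_pos"],s["orientation"])
    look(p,[("filter_base",0),("support_disc",s["ee_pos"][2]-.0085)])
    # tool x dir is world angle ~65deg: upper part of image
    C=(.5102,.294)
    for z in(.012,):
        C=rimfit(p,s,z,C[:2],.045,np.arange(-15,146,3))
    Cd=s["ee_pos"][:2]; rimfit(p,s,s["ee_pos"][2]-.0025,Cd,.030,np.arange(20,111,3))
E
```

```text
[0.51019976 0.29489079 0.0958621 ] [ 8.45423859e-01  5.34095727e-01  4.80138059e-04 -1.48040103e-04]
filter_base [215.1 273.6] 0.98 [0.5077 0.2934 0.    ] tool mm [-2.1 -1.5 95.4]
support_disc [270.8 272. ] 0.75 [0.5086 0.2965 0.0874] tool mm [ 1. -2.  8.]
fit [0.5111 0.2956 0.0437] rms 0.0007 [ 1.08  0.52 83.86]
fit [0.507  0.2888 0.035 ] rms 0.00193 [-6.83 -0.25  2.5 ]
[0.5099269  0.29469742 0.09535356] [ 8.45415228e-01  5.34109623e-01  1.57782450e-05 -4.32994702e-05]
filter_base [215.  277.6] 0.74 [0.5099 0.2922 0.    ] tool mm [-2.2  1.  95.2]
fit [0.5111 0.2957 0.0436] rms 0.00095 [ 1.43  0.64 83.35]
fit [0.5089 0.2949 0.0288] rms 0.00204 [-0.22 -1.    2.5 ]
```

Emit:
{"api": "arm_command", "payload": {"delta_pos": [[-0.4,0.5,5],[-0.4,0.5,12],[-0.4,0.5,18],[-0.4,0.5,24],[-0.4,0.5,28],[-0.4,0.5,28]], "twist": [[0,0,0],[0,0,0],[0,0,0],[0,0,0],[0,0,0],[0,0,0]]}}

```text
clock: 11.12
ee_pos: [0.51, 0.2939, 0.0668]
orientation: [0.845, 0.534, -0.0, 0.0]
contact_force: [-0.4, 1.1, -0.6]
gripper_width: 0.346
grip_force: 40.0
```

Emit:
{"api": "arm_command", "payload": {"delta_pos": [[0,0,5],[0,0,10],[0,0,15],[0,0,20],[0,0,20]], "twist": [[0,0,0],[0,0,0],[0,0,0],[0,0,0],[0,0,0]]}}

```text
clock: 11.75
ee_pos: [0.5099, 0.2938, 0.0466]
orientation: [0.845, 0.534, -0.001, 0.0]
contact_force: [-0.1, -0.9, -1.6]
gripper_width: 0.348
grip_force: 40.1
```

On the shaft with no contact. Continuing down to the base.

Emit:
{"api": "arm_command", "payload": {"delta_pos": [[0,0,8],[0,0,16],[0,0,22],[0,0,25],[0,0,25],[0,0,25]], "twist": [[0,0,0],[0,0,0],[0,0,0],[0,0,0],[0,0,0],[0,0,0]]}}

```text
clock: 12.5
ee_pos: [0.5101, 0.2939, 0.0222]
orientation: [0.845, 0.534, -0.0, 0.0]
contact_force: [-0.1, -1.8, -1.1]
gripper_width: 0.348
grip_force: 40.1
```

Emit:
{"api": "arm_command", "payload": {"delta_pos": [[0,0,1.3],[0,0,1.3],[0,0,1.3]], "twist": [[0,0,0],[0,0,0],[0,0,0]]}}

```text
clock: 12.88
ee_pos: [0.5105, 0.294, 0.0211]
orientation: [0.845, 0.534, 0.0, 0.0]
contact_force: [0.8, -1.2, -0.9]
gripper_width: 0.348
grip_force: 40.1
```

Emit:
{"api": "arm_command", "payload": {"delta_pos": [[0,0,0],[0,0,0],[0,0,0],[0,0,0]], "twist": [[0,0,0],[0,0,0],[0,0,0],[0,0,0]], "claw": -0.1}}

```text
clock: 13.38
ee_pos: [0.5102, 0.2943, 0.021]
orientation: [0.845, 0.534, 0.0, -0.0]
contact_force: [-0.0, -0.2, -0.2]
gripper_width: 0.555
grip_force: 0.0
```

Emit:
{"api": "arm_command", "payload": {"delta_pos": [[0,0,-50],[0,0,-100],[-20,24,-150],[-50,62,-150],[-80,99,-150],[-120,149,-150],[-150,186,-140],[-171,212,-110],[-171,212,-83],[-171,212,-83],[-171,212,-83],[-171,212,-83]], "twist": [[0,0,0],[0,0,0],[0,0,0],[0,0,0],[0,0,0],[0,0,0],[0,0,0],[0,0,0],[0,0,0],[0,0,0],[0,0,0],[0,0,0]], "claw": -1}}

```text
clock: 14.88
ee_pos: [0.6294, 0.0497, 0.1056]
orientation: [0.845, 0.535, 0.001, 0.0]
contact_force: [0.1, 0.1, 0.2]
gripper_width: 0.999
grip_force: 0.0
```

```bash
cat >> h.py <<'E'
def blob(p,s,lo,hi,z):
    "largest HSV blob: bbox, filled-hull centre, tool mm at height z"
    m=cv2.inRange(cv2.cvtColor(p["pixels"],cv2.COLOR_RGB2HSV),np.array(lo),np.array(hi))
    c=max(cv2.findContours(m,0,2)[0],key=cv2.contourArea);h=cv2.convexHull(c);M=cv2.moments(h)
    u,v=M["m10"]/M["m00"],M["m01"]/M["m00"]
    print("blob",cv2.boundingRect(c),round(v,1),round(u,1),"tool",totool(atz(p,(v,u),z)-s["ee_pos"]).round(2));return m,c
E
python3 - <<'E'
from h import *
for i in range(2): s=ctrl.read_state();p=cam("wrist")
print(s["clock"],s["ee_pos"],s["orientation"])
save(p,"w6.png")
look(p,[("spacer",0)])
blob(p,s,(105,90,40),(130,255,255),.011)
E
```

```text
14.925 [0.62927711 0.04959035 0.10553056] [8.45063348e-01 5.34664378e-01 1.35444241e-03 3.26461995e-04]
spacer [208.3 277.3] 0.8 [0.6301 0.0486 0.    ] tool mm [ -0.3   1.2 105.1]
blob (251, 188, 54, 57) 216.4 277.0 tool [-2.9   0.72 94.53]
```

```bash
cat >> h.py <<'E'
def cylfit(p,s,m,r,h,x0=(0,0),z0=0.):
    "fit tool xy of an upright cylinder (base at z0) so that its silhouette hull bbox matches contour m"
    Rm=R.from_quat(s["orientation"]).as_matrix();a=np.linspace(0,2*np.pi,60)
    x,y,w,hh=cv2.boundingRect(m);t=np.array([x-.5,x+w-.5,y-.5,y+hh-.5])
    def bb(q):
        o=s["ee_pos"]+Rm@np.r_[q[0]/1e3,q[1]/1e3,0]
        P=np.array([proj(p,np.r_[o[0]+r*np.cos(k),o[1]+r*np.sin(k),z]) for z in(z0,z0+h) for k in a])
        return np.r_[P[:,1].min(),P[:,1].max(),P[:,0].min(),P[:,0].max()]-t
    f=least_squares(bb,x0);print("cyl tool mm",f.x.round(2),"res px",f.fun.round(1));return f.x
E
python3 - <<'E'
from h import *
s=ctrl.read_state();p=cam("wrist");print(s["ee_pos"])
m,c=blob(p,s,(105,90,40),(130,255,255),.011);cylfit(p,s,c,.018,.022)
m,c=blob(p,s,(105,70,25),(130,255,255),.011);cylfit(p,s,c,.018,.022)
E
```

```text
[0.62890596 0.04928026 0.10510727]
blob (251, 187, 54, 58) 215.9 277.3 tool [-2.42  0.89 94.11]
cyl tool mm [-1.64  1.01] res px [-0.8  0.8 -1.5  1.5]
blob (251, 187, 54, 58) 215.9 277.4 tool [-2.42  0.92 94.11]
cyl tool mm [-1.64  1.01] res px [-0.8  0.8 -1.5  1.5]
```

Emit:
{"api": "arm_command", "payload": {"delta_pos": [[-1.5,1,50],[-1.5,1,85],[-1.5,1,100],[-1.5,1,100],[-1.5,1,100],[-1.5,1,100]], "twist": [[0,0,0],[0,0,0],[0,0,0],[0,0,0],[0,0,0],[0,0,0]]}}

```text
clock: 15.82
ee_pos: [0.6301, 0.0469, 0.0058]
orientation: [0.845, 0.534, 0.002, 0.001]
contact_force: [-1.5, 0.0, 0.2]
gripper_width: 1.003
grip_force: 0.0
```

Emit:
{"api": "arm_command", "payload": {"delta_pos": [[0,0,0],[0,0,0],[0,0,0],[0,0,0],[0,0,0],[0,0,0],[0,0,0]], "twist": [[0,0,0],[0,0,0],[0,0,0],[0,0,0],[0,0,0],[0,0,0],[0,0,0]], "claw": 1, "grip_force": 35}}

```text
clock: 16.7
ee_pos: [0.6288, 0.0469, 0.0045]
orientation: [0.845, 0.534, 0.0, -0.0]
contact_force: [-1.8, -0.9, 5.2]
gripper_width: 0.414
grip_force: 34.9
```

Emit:
{"api": "arm_command", "payload": {"delta_pos": [[0,0,-60],[0,0,-125],[30,-37,-125],[65,-80,-125],[100,-124,-125],[135,-167,-125],[160,-198,-125],[172.2,-212.8,-125],[172.2,-212.8,-105],[172.2,-212.8,-90],[172.2,-212.8,-90],[172.2,-212.8,-90]], "twist": [[0,0,0],[0,0,0],[0,0,0],[0,0,0],[0,0,0],[0,0,0],[0,0,0],[0,0,0],[0,0,0],[0,0,0],[0,0,0],[0,0,0]]}}

```text
clock: 18.2
ee_pos: [0.5112, 0.2918, 0.0937]
orientation: [0.846, 0.533, -0.0, 0.0]
contact_force: [0.2, 0.6, 0.4]
gripper_width: 0.409
grip_force: 35.2
```

Emit:
{"api": "arm_command", "payload": {"delta_pos": [[0,0,0],[0,0,0]], "twist": [[0,0,0],[0,0,0]]}}

```text
clock: 18.45
ee_pos: [0.5109, 0.2938, 0.0946]
orientation: [0.846, 0.534, 0.001, -0.0]
contact_force: [0.0, -0.1, -0.9]
gripper_width: 0.418
grip_force: 35.2
```

```bash
python3 - <<'E'
from h import *
s=ctrl.read_state();p=cam("wrist");print(s["clock"],s["ee_pos"],s["orientation"]);save(p,"w7.png")
look(p,[("support_disc",.012),("filter_base",0),("spacer",s["ee_pos"][2]-.0045)])
m,c=blob(p,s,(105,90,40),(130,255,255),s["ee_pos"][2]+.0175)
E
```

```text
18.45 [0.51085074 0.29382309 0.09456845] [ 8.45515441e-01  5.33950618e-01  6.09216739e-04 -7.25935246e-05]
support_disc [219.  271.2] 0.69 [0.5078 0.2947 0.012 ] tool mm [-0.5 -2.8 82.4]
filter_base [214.9 273.1] 0.63 [0.5083 0.293  0.    ] tool mm [-1.8 -1.5 94.3]
spacer [274.1 271.9] 0.91 [0.5094 0.2958 0.0901] tool mm [ 1.3 -1.7  4.1]
blob (229, 241, 92, 100) 291.1 274.3 tool [  5.59  -1.07 -17.5 ]
```

Emit:
{"api": "arm_command", "payload": {"delta_pos": [[-1,-0.5,6],[-1,-0.5,12],[-1,-0.5,18],[-1,-0.5,24],[-1,-0.5,30],[-1,-0.5,30]], "twist": [[0,0,0],[0,0,0],[0,0,0],[0,0,0],[0,0,0],[0,0,0]]}}

```text
clock: 19.4
ee_pos: [0.5094, 0.2928, 0.0634]
orientation: [0.845, 0.534, -0.0, 0.0]
contact_force: [-0.2, 0.1, -0.5]
gripper_width: 0.412
grip_force: 35.2
```

Past the tongue (bottom at about 59 mm) and free. Next, down onto the disc's hub at TCP 40.5 mm.

Emit:
{"api": "arm_command", "payload": {"delta_pos": [[0,0,5],[0,0,10],[0,0,15],[0,0,20],[0,0,21.5],[0,0,21.5]], "twist": [[0,0,0],[0,0,0],[0,0,0],[0,0,0],[0,0,0],[0,0,0]]}}

```text
clock: 20.15
ee_pos: [0.5093, 0.2928, 0.0423]
orientation: [0.845, 0.534, -0.0, 0.0]
contact_force: [0.6, -0.1, -1.6]
gripper_width: 0.41
grip_force: 35.2
```

Emit:
{"api": "arm_command", "payload": {"delta_pos": [[0,0,1.2],[0,0,1.2],[0,0,1.2]], "twist": [[0,0,0],[0,0,0],[0,0,0]]}}

```text
clock: 20.52
ee_pos: [0.5095, 0.293, 0.0413]
orientation: [0.845, 0.534, 0.0, 0.0]
contact_force: [1.3, -0.6, -0.5]
gripper_width: 0.414
grip_force: 35.2
```

Emit:
{"api": "arm_command", "payload": {"delta_pos": [[0,0,0],[0,0,0],[0,0,0],[0,0,0]], "twist": [[0,0,0],[0,0,0],[0,0,0],[0,0,0]], "claw": -0.2}}

```text
clock: 21.02
ee_pos: [0.5093, 0.2932, 0.0413]
orientation: [0.845, 0.534, -0.0, -0.0]
contact_force: [-0.8, -0.3, -1.1]
gripper_width: 0.599
grip_force: 0.0
```

Emit:
{"api": "arm_command", "payload": {"delta_pos": [[0,0,-40],[0,0,-90],[-40,0,-120],[-70,0,-120],[-70,0,-120],[-70,0,-120],[-70,0,-120],[-70,0,-120]], "twist": [[0,0,0],[0,0,0],[0,0,0],[0,0,0],[0,0,0],[0,0,0],[0,0,0],[0,0,0]], "claw": -1}}

```text
clock: 22.02
ee_pos: [0.4794, 0.2307, 0.161]
orientation: [0.845, 0.535, -0.0, 0.0]
contact_force: [0.5, -0.0, 0.3]
gripper_width: 0.999
grip_force: 0.0
```

```bash
python3 - <<'E'
from h import *
s=ctrl.read_state();p=cam("wrist");print(s["clock"],s["ee_pos"],s["orientation"]);save(p,"w8.png")
look(p,[("support_disc",.012),("filter_base",0),("spacer",.036),("spindle_top",.07),("lock_cap",0)])
m,c=blob(p,s,(105,90,40),(130,255,255),.055);cylfit(p,s,c,.018,.022,(70,0),.036)
x,y,w,h=cv2.boundingRect(c);print(cv2.contourArea(c))
a=cv2.resize(p["pixels"][y-5:y+h+5,x-5:x+w+5],None,fx=600/(h+10),fy=600/(h+10),interpolation=2)
cv2.imwrite("pics/c8.png",a[:,:,::-1]);print(x,y,w,h,a.shape)
E
```

```text
22.025 [0.47942696 0.23066684 0.16095938] [ 8.45067628e-01  5.34659356e-01 -1.79092777e-04  2.13748866e-04]
support_disc [100.4 277.4] 0.69 [0.5107 0.2941 0.012 ] tool mm [ 71.1   0.9 149. ]
filter_base [ 99.6 277.9] 0.96 [0.5112 0.2941 0.    ] tool mm [ 71.5   1.3 161. ]
spacer [100.6 274.5] 0.63 [0.509  0.2956 0.036 ] tool mm [ 72.   -1.4 125. ]
blob (248, 75, 56, 58) 103.3 275.5 tool [ 70.29  -0.48 105.94]
cyl tool mm [69.81 -0.42] res px [-0.2  0.2 -0.3  0.3]
2375.5
248 75 56 58 (600, 582, 3)
```

View pics/c8.png

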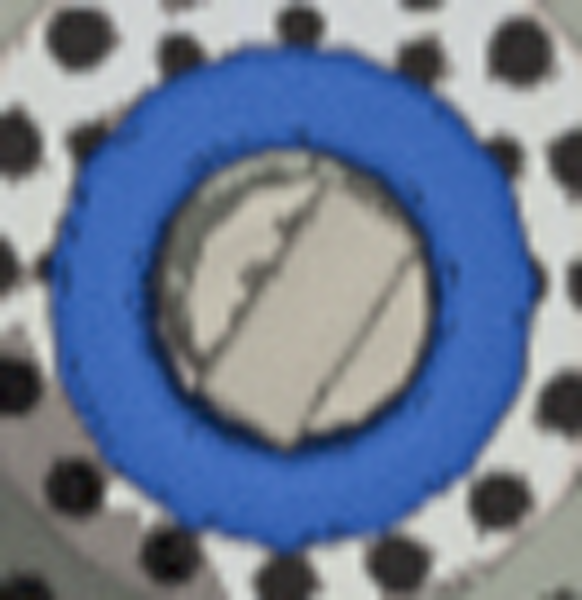

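Spacer ring concentric round the shaft and seated (its silhouette matches at 36 mm); the tongue's edges run (325,180)-(205,365) and (415,255)-(300,430) in the crop, centre (311,311). Now to the cap.

```bash
python3 - <<'E'
from h import *
s=ctrl.read_state();p=cam("wrist");print(s["clock"],s["ee_pos"],s["orientation"])
m,c=blob(p,s,(105,90,40),(130,255,255),.055);x,y,w,h=cv2.boundingRect(c);cylfit(p,s,c,.018,.022,(70,0),.036)
f=lambda q:(70+q[1]/8.82-.5,243+q[0]/8.82-.5)
W=lambda q:atz(p,f(q),.07)
for a,b in(((205,365),(325,180)),((300,430),(415,255))):
    d=W(b)-W(a);print(np.degrees(np.arctan2(d[1],d[0])),np.linalg.norm(d))
print(W((311,311)),totool(W((311,311))-s["ee_pos"]))
for a in(((325,180),(415,255)),((205,365),(300,430))): print(np.linalg.norm(W(a[0])-W(a[1])))
E
```

```text
22.325 [0.47936967 0.22985364 0.16117202] [ 8.45412043e-01  5.34114651e-01 -1.06009285e-04  7.72857572e-05]
blob (248, 74, 56, 58) 102.1 275.1 tool [ 71.03  -0.72 106.16]
cyl tool mm [70.44 -0.43] res px [-0.2  0.2 -0.3  0.3]
30.485907743384008 0.014735194614503153
30.651652825240223 0.014089243414183474
[0.51024865 0.29265544 0.07      ] [69.99523739  0.90753463 91.15787623]
0.007892685001407577
0.00791190456526675
```

Emit:
{"api": "arm_command", "payload": {"delta_pos": [[-60,26,0],[-120,52,0],[-180,78,0],[-240,104,0],[-300,130,0],[-354,153,20],[-354,153,30],[-354,153,30],[-354,153,30],[-354,153,30]], "twist": [[0,0,0],[0,0,0],[0,0,0],[0,0,0],[0,0,0],[0,0,0],[0,0,0],[0,0,0],[0,0,0],[0,0,0]]}}

```text
clock: 23.62
ee_pos: [0.4664, -0.154, 0.1318]
orientation: [0.845, 0.535, 0.001, 0.0]
contact_force: [-0.1, -0.1, 0.3]
gripper_width: 0.997
grip_force: 0.0
```

```bash
python3 - <<'E'
from h import *
s=ctrl.read_state();p=cam("wrist");print(s["clock"],s["ee_pos"],s["orientation"]);save(p,"w9.png")
look(p,[("lock_cap",0),("cap_slot",0),("jar_of_screws",0)])
m,c=blob(p,s,(8,120,40),(22,255,255),.02)
x,y,w,h=cv2.boundingRect(c)
g=cv2.cvtColor(p["pixels"],cv2.COLOR_RGB2GRAY)
print(g[y-2:y+h+2:3,x-2:x+w+2:3])
E
```

```text
23.625 [ 0.46638548 -0.15396567  0.13177135] [8.44603813e-01 5.35391419e-01 6.53622151e-04 7.08126599e-06]
lock_cap [195.  275.1] 0.74 [ 0.4666 -0.1523  0.    ] tool mm [  1.9  -0.5 131.7]
cap_slot [195.9 275. ] 0.73 [ 0.4662 -0.1529  0.    ] tool mm [  1.5  -0.6 131.6]
jar_of_screws [166.5 429.1] 0.93 [ 0.5806 -0.1815  0.    ] tool mm [ 24.8 115.  131.6]
blob (243, 167, 65, 67) 200.2 274.5 tool [  3.39  -1.04 111.77]
[[118 116 117 117 116 118 116 115 118 120 119 114 116 119 110 117 116 120
  121 117 175 174 174]
 [119 117 116 114 113 119 121 107  88  58  52  59  53  55  29  72 117 122
  120 116 150 173 176]
 [116 119 114 117 116 116  73  58  53  65  74  78  73  71  61  59  45  75
  117 119 118 124 118]
 [119 117 118 115 114  55  57  73  79  85  86  86  86  83  80  84  73  60
   48 119 122 118 116]
 [117 118 117 113  56  73  82  88  84  88  89  87  90  86  88  84  87  80
   71  53 117 118 120]
 [120 116 119  64  74  85  88  89  89  88  88  90  86  88  86  87  91  78
   74  71  57 120 121]
 [115 119 103  66  86  88  89  87  92  89  85  86  87  89  87  85  57  56
   53  75  63 102 117]
[... 950 characters left out ...]
 82  87  85  73 172]
 [114 115  69  82  81  88  91  87  70  19  46  86  84  87  83  71  79  89
   90  83  85 155 174]
 [116 113  77  90  88  93  86  76  28  85  86  85  82  76  66  92  86  88
   86  83 103 171 175]
 [114 115  82  86  87  87  87  85  84  84  83  81  74  85  85  87  83  88
   85 105 176 173 176]
 [113 114 116  73  84  85  81  80  83  83  74  78  88  85  87  88  87  86
   84 173 176 173 176]
 [113 119 114 113  76  83  85  82  76  80  84  88  91  89  90  81  85 100
  123 175 175 174 172]
 [115 117 119 118  82  80  80  80 117  85  87  81  87  91  98 116 120 117
  165 175 175 173 172]
 [118 115 116 114 116 111 115 116 117 117 117 119 120 120 115 115 119 115
  120 175 174 173 173]]
```

Emit:
{"api": "arm_command", "payload": {"delta_pos": [[2.5,-0.8,0],[2.5,-0.8,0],[2.5,-0.8,0],[2.5,-0.8,0],[2.5,-0.8,0],[2.5,-0.8,0],[2.5,-0.8,0],[2.5,-0.8,0]], "twist": [[0,0,1.08],[0,0,1.08],[0,0,1.08],[0,0,1.08],[0,0,1.08],[0,0,1.08],[0,0,1.08],[0,0,1.08]], "claw": -0.1}}

```text
clock: 24.82
ee_pos: [0.4659, -0.1527, 0.1313]
orientation: [1.0, 0.025, 0.0, -0.0]
contact_force: [0.4, 0.0, -0.2]
gripper_width: 0.552
grip_force: 0.0
```

```bash
cat >> h.py <<'E'
def barfit(p,s,x0,zt,Lh=.017):
    "bar top (16 mm wide) edges at height zt: tool x,y mm and angle rad relative to tool x"
    g=cv2.GaussianBlur(cv2.cvtColor(p["pixels"],cv2.COLOR_RGB2GRAY),(3,3),0).astype(np.float32)
    Rm=R.from_quat(s["orientation"]).as_matrix();k=np.linspace(-Lh,Lh,40)
    def line(y,th,w):
        u=np.c_[x0/1e3+k*np.cos(th)-w*np.sin(th),y/1e3+k*np.sin(th)+w*np.cos(th),np.full(40,0.)]
        Wp=s["ee_pos"]+u@Rm.T;Wp[:,2]=zt;q=np.array([proj(p,v) for v in Wp],np.float32)
        return cv2.remap(g,q[:,1][None],q[:,0][None],1)[0]
    def score(y,th,sep=.016):
        r=[]
        for sg in(-1,1):
            r.append(np.abs(np.mean(line(y,th,sg*sep/2+.0006)-line(y,th,sg*sep/2-.0006))))
        return r
    best=sorted(((sum(score(y,t)),y,t,score(y,t)) for y in np.arange(-6,6.1,.4) for t in np.radians(np.arange(-12,12.1,1))),key=lambda a:-a[0])[:4]
    for b in best: print("bar",round(b[0],1),"y",round(b[1],2),"deg",round(np.degrees(b[2]),1),np.round(b[3],1))
E
python3 - <<'E'
from h import *
for i in range(2): s=ctrl.read_state();p=cam("wrist")
print(s["clock"],s["ee_pos"],s["orientation"],s["joint_pos"]);save(p,"w10.png")
look(p,[("lock_cap",0),("cap_slot",0)])
m,c=blob(p,s,(8,120,40),(22,255,255),.02);cylfit(p,s,c,.024,.017)
barfit(p,s,0,.039)
x,y,w,h=cv2.boundingRect(c)
print(cv2.cvtColor(p["pixels"],cv2.COLOR_RGB2GRAY)[y-2:y+h+2:4,x-2:x+w+2:4])
E
```

```text
24.875 [ 0.46587252 -0.15276678  0.1313054 ] [ 9.99701785e-01  2.44196615e-02  5.80378289e-05 -1.35613124e-04] [-0.688324    0.35250202  1.06786813  2.09980751 -0.39503507  0.90554545
 -0.91775725]
lock_cap [195.8 274.1] 0.93 [ 0.4656 -0.1515  0.    ] tool mm [ -0.2  -1.3 131.3]
cap_slot [197.7 276.5] 0.65 [ 0.4642 -0.1534  0.    ] tool mm [ -1.7   0.4 131.3]
blob (243, 166, 66, 73) 200.8 275.7 tool [ 1.8400e+00 -4.0000e-02  1.1131e+02]
cyl tool mm [-2.44 -0.22] res px [-0.1  0.1  2.4 -2.6]
bar 29.9 y 0.0 deg -3.0 [14.2 15.7]
bar 29.8 y 0.0 deg -4.0 [14.6 15.2]
bar 27.7 y 0.0 deg -2.0 [13.  14.7]
bar 27.2 y 0.0 deg -5.0 [13.7 13.5]
[[108 118 125 130 130 126 132 129 118 128 136 190 189 190 190 192 189 188]
 [126 126 129 127 132 114  60  54  62  61  55  55 116 190 187 189 188 187]
 [127 130 127 128  68  69  81  84  92  83  82  87  94  56 151 187 187 189]
 [131 129 129  55  78  89  60  57  54  56  56  67  90  84  82 184 187 188]
 [129 125  85  80  96  93  60  59  64  64  72  55  98  96  87  71 188 187]
 [128 130  74  95  95  96  85  89  97  92  93  77  95  97  95  96 155 188]
 [129 100 
[... 340 characters left out ...]
 99  95  97  98  88 127]
 [126  83  91  98  95  93  77  90  95  53  94  84  94  94  94  94  88 127]
 [129 124  94  96  94  95  74  93  98  41  97  88  95  93  98  94  83 131]
 [125 124  81  95  95  97  68  97  94  37  94  89  95  95  93  92 128 125]
 [130 126 129  85  95  97  74  95  99  30  93  88  98  97  92 111 126 126]
 [123 129 126 127  79  94  76  90  91  31  95  88  92  88 117 127 125 123]
 [126 123 127 130 126 108  72  93  94  97  93  90  94 125 127 121 124 123]
 [127 124 127 128 129 128 122  88  93  94  93  87  97 126 126 124 127 126]
 [126 126 127 125 128 128 126  88  97  93  93  90 119 127 123 125 125 122]
 [128 126 129 124 128 127 128 128 125 127 125 125 129 123 125 127 126 184]]
```

Emit:
{"api": "arm_command", "payload": {"delta_pos": [[-0.7,0,0],[-0.7,0,0],[-0.7,0,0]], "twist": [[0,0,-0.06],[0,0,-0.06],[0,0,-0.06]]}}

```text
clock: 25.4
ee_pos: [0.4651, -0.153, 0.1313]
orientation: [0.999, 0.053, 0.0, -0.0]
contact_force: [-0.5, -0.5, 0.6]
gripper_width: 0.552
grip_force: 0.0
```

```bash
python3 - <<'E'
from h import *
for i in range(2): s=ctrl.read_state();p=cam("wrist")
print(s["clock"],s["ee_pos"],s["orientation"])
m,c=blob(p,s,(8,120,40),(22,255,255),.02);barfit(p,s,0,.039)
x,y,w,h=cv2.boundingRect(c)
g=cv2.cvtColor(p["pixels"],cv2.COLOR_RGB2GRAY);print(y,g[y-3:y+28,270:278].mean(1).round().astype(int),g[y+h-10:y+h+4,270:278].mean(1).round().astype(int))
T=lambda r,z:totool(atz(p,(r,275),z)-s["ee_pos"])[0]
print("far end x",T(y+h-.5,.039),"skirt top z0",T(y-.5,0))
# circle fit, lower rim on upper arc of the mask
pts=c[:,0,:].astype(float);cy=y+33
up=pts[pts[:,1]<y+25]
X=np.array([totool(atz(p,(v,u),0)-s["ee_pos"])[:2] for u,v in up])
f=least_squares(lambda q:np.hypot(*(X-q).T)-24.2,[0,0],loss="soft_l1",f_scale=.4);print("upper arc centre",f.x,np.abs(f.fun).mean())
E
```

```text
25.45 [ 0.46513561 -0.15304915  0.1312765 ] [ 9.98589636e-01  5.30917913e-02  1.65266025e-05 -1.33337135e-05]
blob (243, 165, 66, 73) 199.7 275.5 tool [  2.7   -0.23 111.28]
bar 30.7 y 0.0 deg 0.0 [12.8 17.9]
bar 29.7 y 0.0 deg -1.0 [12.4 17.3]
bar 29.2 y 0.0 deg 1.0 [12.  17.2]
bar 29.2 y -0.4 deg 0.0 [15.5 13.7]
165 [153 124  98  64  54  58  69  75  83  87  75  56  55  57  56  55  59  70
  80  84  89  93  96  95  96  95  96  96  95  95  96] [ 94  94  94  93  93  93  94  92  89  96 116 125 125 126]
far end x -18.57188153200616 skirt top z0 24.185469856273638
upper arc centre [-0.67333501 -0.25645249] 0.26576045488967326
```

```bash
python3 - <<'E'
from h import *
s=ctrl.read_state();p=cam("wrist");print(s["ee_pos"])
m,c=blob(p,s,(8,120,40),(22,255,255),.02);x,y,w,h=cv2.boundingRect(c);print(y,h)
T=lambda r,z:totool(atz(p,(r,275),z)-s["ee_pos"])[0]
g=cv2.cvtColor(p["pixels"],cv2.COLOR_RGB2GRAY);
print("bar top far",T(y+h-.5,.039),"near",T(y+14.5,.039),T(y+16,.039),"foot z17",T(y+7.3,.017),"skirt top rim z17",T(y+4.,.017))
# lower skirt rim z17, columns away from bar
for col in(252,256,296,300):
    r=np.nonzero(m[:,col])[0];
    for rr,z in((r.min()-.5,0),(r.max()+.5,.017)):
        t=totool(atz(p,(rr,col),z)-s["ee_pos"]);print(col,z,t.round(1))
E
```

```text
[ 0.4651463  -0.15302842  0.13128503]
blob (243, 165, 66, 73) 199.7 275.5 tool [  2.68  -0.25 111.28]
165 73
bar top far -18.57085353880693 near 22.059322174645967 21.059169869056593 foot z17 21.988105308009995 skirt top rim z17 24.354679491416267
252 0 [ 15.8 -17.9 131.3]
252 0.017 [-13.4 -17.5 114.3]
256 0 [ 18.9 -14.9 131.3]
256 0.017 [-174.8  -17.   114.3]
296 0 [ 18.9  15.2 131.3]
296 0.017 [-178.1   17.8  114.3]
300 0 [ 15.   18.3 131.3]
300 0.017 [-94.3  19.5 114.3]
```

Emit:
{"api": "arm_command", "payload": {"delta_pos": [[0,0,40],[0,0,80],[0,0,105],[0,0,110.5],[0,0,110.5],[0,0,110.5],[0,0,110.5]], "twist": [[0,0,0],[0,0,0],[0,0,0],[0,0,0],[0,0,0],[0,0,0],[0,0,0]]}}

```text
clock: 26.42
ee_pos: [0.4661, -0.1531, 0.0218]
orientation: [0.999, 0.053, 0.001, 0.0]
contact_force: [-0.3, -0.1, 0.1]
gripper_width: 0.55
grip_force: 0.0
```

Emit:
{"api": "arm_command", "payload": {"delta_pos": [[0,0,0],[0,0,0],[0,0,0],[0,0,0],[0,0,0],[0,0,0],[0,0,0]], "twist": [[0,0,0],[0,0,0],[0,0,0],[0,0,0],[0,0,0],[0,0,0],[0,0,0]], "claw": 1, "grip_force": 40}}

```text
clock: 27.3
ee_pos: [0.4656, -0.1531, 0.0212]
orientation: [0.999, 0.053, 0.0, -0.0]
contact_force: [-0.3, 2.0, 5.1]
gripper_width: 0.175
grip_force: 39.9
```

Emit:
{"api": "arm_command", "payload": {"delta_pos": [[0,0,-50],[0,0,-110],[4,-60,-159],[8,-120,-159],[12,-178,-159],[16,-238,-159],[20,-298,-159],[24,-356,-159],[28,-410,-159],[28,-410,-159],[28,-410,-159],[28,-410,-159]], "twist": [[0,0,0],[0,0,0],[0,0,-0.1],[0,0,-0.2],[0,0,-0.3],[0,0,-0.426],[0,0,-0.426],[0,0,-0.426],[0,0,-0.426],[0,0,-0.426],[0,0,-0.426],[0,0,-0.426]]}}

```text
clock: 28.8
ee_pos: [0.4493, 0.2554, 0.1794]
orientation: [0.965, 0.262, -0.001, 0.0]
contact_force: [0.2, -0.3, -1.0]
gripper_width: 0.173
grip_force: 39.4
```

Emit:
{"api": "arm_command", "payload": {"delta_pos": [[0,0,0],[0,0,0],[0,0,0]], "twist": [[0,0,0],[0,0,0],[0,0,0]]}}

```text
clock: 29.18
ee_pos: [0.4493, 0.2573, 0.1799]
orientation: [0.965, 0.263, 0.0, -0.0]
contact_force: [-0.4, 0.8, -1.0]
gripper_width: 0.179
grip_force: 39.4
```

```bash
python3 - <<'E'
from h import *
for i in range(2):
    s=ctrl.read_state();p=cam("wrist");print(s["clock"],s["ee_pos"],s["orientation"])
    look(p,[("spacer",.036),("spindle_top",.07),("lock_cap",s["ee_pos"][2]-.021)])
    m,c=blob(p,s,(105,90,40),(130,255,255),.055);cylfit(p,s,c,.018,.022,(70,0),.036)
x,y,w,h=cv2.boundingRect(c);print(x,y,w,h)
g=cv2.cvtColor(p["pixels"],cv2.COLOR_RGB2GRAY)
np.set_printoptions(linewidth=250);print(g[y+8:y+h-8:1,x+10:x+w-10:1])
E
```

```text
29.175 [0.44933492 0.25734202 0.17986099] [ 9.64810607e-01  2.62945739e-01  2.46802596e-05 -1.71078414e-04]
spacer [ 97.3 270.6] 0.56 [0.5097 0.2976 0.036 ] tool mm [ 72.4  -3.8 143.8]
spindle_top [ 99.6 275.5] 0.86 [0.511  0.2942 0.07  ] tool mm [ 71.7  -0.2 109.8]
lock_cap [251.8 276. ] 0.93 [0.4524 0.2596 0.1589] tool mm [ 3.7 -0.  20.9]
blob (249, 74, 52, 54) 100.8 274.3 tool [ 70.59  -1.27 124.86]
cyl tool mm [70.47 -1.2 ] res px [-0.2  0.2 -0.3  0.3]
29.375 [0.4492259  0.25767686 0.17977747] [ 9.64714939e-01  2.63296574e-01 -4.02909173e-06 -2.93461694e-05]
spacer [101.6 273.6] 0.86 [0.5081 0.2945 0.036 ] tool mm [ 69.4  -1.8 143.8]
spindle_top [101.6 274.4] 0.75 [0.5094 0.2946 0.07  ] tool mm [ 70.5  -1.2 109.8]
lock_cap [254.8 275.5] 0.94 [0.4508 0.2593 0.1588] tool mm [ 2.2 -0.6 21. ]
blob (249, 75, 52, 53) 101.0 274.9 tool [ 70.47  -0.87 124.78]
cyl tool mm [70.11 -1.17] res px [-0.2  0.2 -0.8  0.9]
249 75 52 53
[[103 107 110 ... 107 107 107]
 [108 108 109 ... 107 105 106]
 [105 108 108 ... 105 105 105]
 ...
 [106 103 110 ... 111 106 104]
 [104 103 108 ... 105 107 106]
 [ 84 102 105 ... 101 104 102]]
```

```bash
cat >> h.py <<'E'
def tongue(p,s,x0,y0,zt=.07):
    g=cv2.cvtColor(p["pixels"],cv2.COLOR_RGB2GRAY).astype(np.float32)
    Rm=R.from_quat(s["orientation"]).as_matrix()
    def samp(x,y):
        u=np.c_[x/1e3,y/1e3,0*x];Wp=s["ee_pos"]+u@Rm.T;Wp[:,2]=zt;q=np.array([proj(p,v) for v in Wp],np.float32)
        return cv2.remap(g,q[:,1][None],q[:,0][None],1)[0]
    k=np.linspace(-6,6,25);r=[]
    for y in np.arange(y0-3,y0+3.1,.25):
        for t in np.radians(np.arange(-12,12.1,1)):
            L=[samp(x0+k*np.cos(t)-w*np.sin(t),y+k*np.sin(t)+w*np.cos(t)).mean() for w in(-4,4,-2.5,0,2.5)]
            r.append((min(L[2:])-max(L[:2])+.0*L[0],y,np.degrees(t)))
    r.sort(key=lambda a:-a[0]);print("tongue",[tuple(np.round(a,1)) for a in r[:5]])
    b=r[0];t=np.radians(b[2]);X=np.arange(-13,13.1,.5)
    v=np.mean([samp(x0+X*np.cos(t)-w*np.sin(t),b[1]+X*np.sin(t)+w*np.cos(t)) for w in(-2,-1,0,1,2)],0)
    print("along",x0,list(zip(X,v.round().astype(int))))
E
python3 - <<'E'
from h import *
s=ctrl.read_state();p=cam("wrist");print(s["ee_pos"],np.degrees(2*np.arctan2(s["orientation"][1],s["orientation"][0])))
m,c=blob(p,s,(105,90,40),(130,255,255),.055);cylfit(p,s,c,.018,.022,(70,0),.036)
tongue(p,s,70.5,-.5)
M=cv2.inRange(cv2.cvtColor(p["pixels"],cv2.COLOR_RGB2HSV),(8,120,25),(22,255,255));cs=cv2.findContours(M,0,2)[0];c=max(cs,key=cv2.contourArea);x,y,w,h=cv2.boundingRect(c);print("cap",x,y,w,h)
zc=s["ee_pos"][2]-.0212
for z in(0,.017): print(z,"cap near edge",totool(atz(p,(y-.5,275),zc+z)-s["ee_pos"]),"LR",totool(atz(p,(y+30,x-.5),zc+.0)-s["ee_pos"])[1],totool(atz(p,(y+30,x+w-.5),zc)-s["ee_pos"])[1])
E
```

```text
[0.44922471 0.257732   0.17976888] 30.54035905482806
blob (249, 75, 52, 53) 101.0 274.9 tool [ 70.47  -0.88 124.77]
cyl tool mm [70.11 -1.16] res px [-0.2  0.2 -0.8  0.9]
tongue [(np.float64(31.1), np.float64(0.0), np.float64(-3.0)), (np.float64(30.5), np.float64(0.0), np.float64(-2.0)), (np.float64(29.9), np.float64(0.0), np.float64(-1.0)), (np.float64(29.7), np.float64(0.0), np.float64(-4.0)), (np.float64(29.1), np.float64(0.0), np.float64(0.0))]
along 70.5 [(np.float64(-13.0), np.int64(109)), (np.float64(-12.5), np.int64(111)), (np.float64(-12.0), np.int64(113)), (np.float64(-11.5), np.int64(111)), (np.float64(-11.0), np.int64(105)), (np.float64(-10.5), np.int64(88)), (np.float64(-10.0), np.int64(64)), (np.float64(-9.5), np.int64(53)), (np.float64(-9.0), np.int64(68)), (np.float64(-8.5), np.int64(116)), (np.float64(-8.0), np.int64(158)), (np.float64(-7.5), np.int64(181)), (np.float64(-7.0), np.int64(188)), (np.float64(-6.5), np.int64(188)), (np.float64(-6.0), np.int64(188)), (np.float64(-5.5), np.int64(188)), (np.float64(-5.0), np.int64(189)), (np.float64(-4.5), np.int64(188)), (n
[... 712 characters left out ...]
(191)), (np.float64(6.5), np.int64(191)), (np.float64(7.0), np.int64(189)), (np.float64(7.5), np.int64(179)), (np.float64(8.0), np.int64(158)), (np.float64(8.5), np.int64(133)), (np.float64(9.0), np.int64(116)), (np.float64(9.5), np.int64(94)), (np.float64(10.0), np.int64(78)), (np.float64(10.5), np.int64(79)), (np.float64(11.0), np.int64(96)), (np.float64(11.5), np.int64(104)), (np.float64(12.0), np.int64(107)), (np.float64(12.5), np.int64(108)), (np.float64(13.0), np.int64(108))]
cap 221 212 107 132
0 cap near edge [24.25557124 -0.88089272 21.19886329] LR -26.996983824441475 24.29817365634449
0.017 cap near edge [29.91246847 -0.89947288  4.19861019] LR -26.996983824441475 24.29817365634449
```

Emit:
{"api": "arm_command", "payload": {"delta_pos": [[35,0.1,0],[70.2,0.1,0],[70.2,0.1,0],[70.2,0.1,40],[70.2,0.1,70],[70.2,0.1,82],[70.2,0.1,82],[70.2,0.1,82],[70.2,0.1,82],[70.2,0.1,82]], "twist": [[0,0,-0.035],[0,0,-0.035],[0,0,-0.035],[0,0,-0.035],[0,0,-0.035],[0,0,-0.035],[0,0,-0.035],[0,0,-0.035],[0,0,-0.035],[0,0,-0.035]]}}

```text
clock: 30.88
ee_pos: [0.5103, 0.2936, 0.0987]
orientation: [0.96, 0.28, 0.001, -0.0]
contact_force: [-0.9, 0.3, -0.7]
gripper_width: 0.178
grip_force: 39.4
```

```bash
python3 - <<'E'
from h import *
s=ctrl.read_state();print(s["clock"],s["ee_pos"],s["orientation"],np.degrees(2*np.arctan2(s["orientation"][1],s["orientation"][0])),s["contact_force"])
Rm=R.from_quat([9.64714939e-01,2.63296574e-01,0,0]).as_matrix()
t=np.array([0.44922471,0.257732,0])+Rm@np.array([.0702,.0001,0]);print("target",t, "err tool mm",totool(np.r_[t[:2],s["ee_pos"][2]]-s["ee_pos"]))
E
```

```text
30.875 [0.51029997 0.29360309 0.09868136] [ 9.59948336e-01  2.80175856e-01  7.26819070e-04 -3.92002400e-04] 32.54141261368776 [-0.8883133   0.32743429 -0.71052087]
target [0.50974227 0.29330833 0.        ] err tool mm [-0.62869731 -0.05150294 -0.00099761]
```

Emit:
{"api": "arm_command", "payload": {"delta_pos": [[-0.4,0,2],[-0.4,0,4],[-0.4,0,5.5],[-0.4,0,5.5],[-0.4,0,5.5]], "twist": [[0,0,0],[0,0,0],[0,0,0],[0,0,0],[0,0,0]]}}

```text
clock: 31.5
ee_pos: [0.5095, 0.293, 0.0923]
orientation: [0.96, 0.28, 0.0, 0.0]
contact_force: [-0.3, -0.4, -0.5]
gripper_width: 0.175
grip_force: 39.4
```

Emit:
{"api": "arm_command", "payload": {"delta_pos": [[0.3,0,0.5],[0.3,0,1],[0.3,0,1.5],[0.3,0,2],[0.3,0,2]], "twist": [[0,0,0],[0,0,0],[0,0,0],[0,0,0],[0,0,0]]}}

```text
clock: 32.12
ee_pos: [0.5099, 0.2933, 0.091]
orientation: [0.96, 0.28, 0.0, -0.0]
contact_force: [-1.7, -0.7, 5.4]
gripper_width: 0.176
grip_force: 40.2
```

Emit:
{"api": "arm_command", "payload": {"delta_pos": [[0,0,0.3],[0,0,0.3],[0,0,0.3],[0,0,0.3]], "twist": [[0,0,-0.02],[0,0,-0.04],[0,0,-0.06],[0,0,-0.06]]}}

```text
clock: 32.62
ee_pos: [0.5102, 0.2934, 0.091]
orientation: [0.951, 0.309, 0.0, -0.0]
contact_force: [-1.4, -1.3, 6.3]
gripper_width: 0.177
grip_force: 40.4
```

Emit:
{"api": "arm_command", "payload": {"delta_pos": [[0,0,0],[0,0,0],[0,0,0],[0,0,0],[0,0,0],[0,0,0],[0,0,0]], "twist": [[0,0,0.03],[0,0,0.06],[0,0,0.09],[0,0,0.12],[0,0,0.15],[0,0,0.18],[0,0,0.18]]}}

```text
clock: 33.5
ee_pos: [0.511, 0.2928, 0.0909]
orientation: [0.975, 0.222, 0.001, 0.0]
contact_force: [-0.3, -1.4, 5.5]
gripper_width: 0.175
grip_force: 40.2
```

```bash
python3 - <<'E'
from h import *
s=ctrl.read_state();print(s["ee_pos"],s["contact_force"],s["wrist_torque"])
E
```

```text
[0.51095576 0.29282638 0.09091458] [-0.31605171 -1.44444534  5.48512706] [-0.31874215  0.12120633  0.03106268]
```

Emit:
{"api": "arm_command", "payload": {"delta_pos": [[-0.7,-1,0.3],[-0.7,-1,0.6],[-0.1,-1,0.6],[-0.1,-0.4,0.6],[-0.7,-0.4,0.6],[-1.3,-0.4,0.6],[-1.3,-1,0.6],[-1.3,-1.6,0.6],[-0.7,-1.6,0.6],[-0.1,-1.6,0.6],[0.5,-1.0,0.6],[-0.7,-1,0.6]], "twist": [[0,0,-0.125],[0,0,-0.125],[0,0,-0.125],[0,0,-0.125],[0,0,-0.125],[0,0,-0.125],[0,0,-0.125],[0,0,-0.125],[0,0,-0.125],[0,0,-0.125],[0,0,-0.125],[0,0,-0.125]]}}

```text
clock: 35.0
ee_pos: [0.5105, 0.2934, 0.0909]
orientation: [0.959, 0.282, 0.002, 0.0]
contact_force: [0.3, -1.2, 6.4]
gripper_width: 0.178
grip_force: 40.4
```

```bash
python3 - <<'E'
from h import *
s=ctrl.read_state();print(s["ee_pos"],s["contact_force"],s["wrist_torque"],np.degrees(2*np.arctan2(s["orientation"][1],s["orientation"][0])))
p=cam("wrist")
look(p,[("lock_cap",s["ee_pos"][2]-.021)])
# cap bar line in hand, spacer and base outline
m,c=blob(p,s,(105,90,40),(130,255,255),.055)
m,c=blob(p,s,(8,120,25),(22,255,255),.07)
rimfit(p,s,.012,(.510,.2935),.045,np.arange(-50,116,3))
E
```

```text
[0.51050293 0.29341896 0.09085971] [ 0.34922587 -1.17709876  6.4348525 ] [-0.23323026 -0.11429129  0.01489489] 32.76754583233338
blob (257, 207, 35, 7) 210.7 274.0 tool [19.83 -1.36 35.92]
blob (221, 212, 107, 131) 272.6 274.5 tool [-7.28 -1.13 20.83]
fit [0.5119 0.2946 0.0438] rms 0.00067 [ 1.61 -0.33 78.87]
```

Emit:
{"api": "arm_command", "payload": {"delta_pos": [[-0.2,0.5,-3],[-0.2,0.5,-3],[-0.2,0.5,-3],[-0.2,0.5,-3]], "twist": [[0,0,0],[0,0,0],[0,0,0],[0,0,0]]}}

```text
clock: 35.6
ee_pos: [0.5083, 0.2932, 0.092]
orientation: [0.959, 0.283, -0.0, 0.0]
contact_force: [0.7, 1.2, -0.8]
gripper_width: 0.174
grip_force: 39.4
```

Emit:
{"api": "arm_command", "payload": {"delta_pos": [[1.7,1.6,0],[1.7,1.6,0],[1.7,1.6,0],[1.7,1.6,1],[1.7,1.6,2],[1.7,1.6,3],[1.7,1.6,3]], "twist": [[0,0,0],[0,0,0],[0,0,0],[0,0,0],[0,0,0],[0,0,0],[0,0,0]]}}

```text
clock: 36.48
ee_pos: [0.5113, 0.2929, 0.0908]
orientation: [0.959, 0.282, -0.0, -0.001]
contact_force: [-2.6, -1.5, 7.6]
gripper_width: 0.176
grip_force: 40.6
```

Emit:
{"api": "arm_command", "payload": {"delta_pos": [[0,0,-1.2],[0.7,0,-1.2],[0.7,0.7,-1.2],[0,0.7,-1.2],[-0.7,0.7,-1.2],[-1,0,-1.2],[-1,-0.7,-1.2],[-1,-1.4,-1.2],[0,-1.4,-1.2],[0,-0.7,-1.2],[1,-0.7,-1.2],[1,-1.4,-1.2]], "twist": [[0,0,0.03],[0,0,-0.03],[0,0,0.03],[0,0,-0.03],[0,0,0.03],[0,0,-0.03],[0,0,0.03],[0,0,-0.03],[0,0,0.03],[0,0,-0.03],[0,0,0.03],[0,0,-0.03]]}}

```text
clock: 37.98
ee_pos: [0.5115, 0.2942, 0.0911]
orientation: [0.955, 0.297, 0.0, 0.0]
contact_force: [-0.6, -0.8, 4.1]
gripper_width: 0.178
grip_force: 40.1
```

```bash
python3 - <<'E'
from h import *
s=ctrl.read_state();print(s["ee_pos"],s["contact_force"],s["wrist_torque"],np.degrees(2*np.arctan2(s["orientation"][1],s["orientation"][0])))
E
```

```text
[0.51153292 0.29421735 0.0911042 ] [-0.61380721 -0.8124818   4.05038067] [-0.2433125   0.16158081 -0.03340048] 34.56871307534205
```

Emit:
{"api": "arm_command", "payload": {"delta_pos": [[0,0,-30],[-30,0,-74],[-70,0,-74],[-70,0,-74],[-70,0,-74],[-70,0,-74],[-70,0,-74],[-70,0,-74]], "twist": [[0,0,0],[0,0,0],[0,0,0],[0,0,0],[0,0,0],[0,0,0],[0,0,0],[0,0,0]]}}

```text
clock: 38.98
ee_pos: [0.4539, 0.255, 0.1645]
orientation: [0.955, 0.297, 0.0, 0.0]
contact_force: [0.2, 1.1, -0.7]
gripper_width: 0.175
grip_force: 39.4
```

```bash
cat >> h.py <<'E'
def tongue2(p,s,x0,y0,zt=.07):
    "tongue top: tool x,y mm, angle, sub-mm: sides by dark lines, ends by brightness"
    g=cv2.cvtColor(p["pixels"],cv2.COLOR_RGB2GRAY).astype(np.float32);Rm=R.from_quat(s["orientation"]).as_matrix()
    def samp(x,y):
        x,y=np.broadcast_arrays(x,y);u=np.c_[x.ravel()/1e3,y.ravel()/1e3,0*x.ravel()];W=s["ee_pos"]+u@Rm.T;W[:,2]=zt
        T=np.linalg.inv(p["cw"]);c=W@T[:3,:3].T+T[:3,3];q=c@np.array(p["camera_matrix"]).T;q=(q[:,:2]/q[:,2:]).astype(np.float32)
        return cv2.remap(g,q[None,:,0],q[None,:,1],1)[0].reshape(x.shape)
    k=np.linspace(-6,6,25)[None]
    def sc(y,t):
        t=np.radians(t);w=np.array([-4,4,-2.5,0,2.5])[:,None]
        L=samp(x0+k*np.cos(t)-w*np.sin(t),y+k*np.sin(t)+w*np.cos(t)).mean(1);return L[2:].mean()-L[:2].mean()
    grid=[(sc(y,t),y,t) for y in np.arange(y0-4,y0+4.1,.2) for t in np.arange(-95,95,2.)] if y0 is None else [(sc(y,t),y,t) for y in np.arange(y0-3,y0+3.1,.2) for t in np.arange(-14,14.1,1.)]
    b=max(grid);t=np.radians(b[2]);X=np.arange(-14,14.1,.25);w=np.array([-2,-1,0,1,2])[:,None]
    v=samp(x0+X[None]*np.cos(t)-w*np.sin(t),b[1]+X[None]*np.sin(t)+w*np.cos(t)).mean(0);i=len(X)//2;th=.68*v[i-8:i+9].mean()
    lo=X[max(j for j in range(i) if v[j]<th)];hi=X[min(j for j in range(i,len(X)) if v[j]<th)];m=(lo+hi)/2
    xy=np.array([x0+m*np.cos(t),b[1]+m*np.sin(t)]);W=s["ee_pos"]+Rm@np.r_[xy/1e3,0]
    print("tongue2 score %.1f tool %s deg %.1f len %.2f world %s"%(b[0],xy.round(2),b[2],hi-lo,W[:2].round(5)))
E
python3 - <<'E'
from h import *
for i in range(3):
    s=ctrl.read_state();p=cam("wrist");yaw=np.degrees(2*np.arctan2(s["orientation"][1],s["orientation"][0]));print(s["clock"],s["ee_pos"].round(5),s["orientation"].round(4),yaw)
    tongue2(p,s,69.,0.)
m,c=blob(p,s,(8,120,25),(22,255,255),.07)
x,y,w,h=cv2.boundingRect(c);zc=s["ee_pos"][2]-.0212;print(x,y,w,h,totool(atz(p,(y-.5,275),zc)-s["ee_pos"]))
E
```

```text
38.975 [0.45385 0.25497 0.16447] [9.549e-01 2.969e-01 1.000e-04 4.000e-04] 34.54230223617564
tongue2 score 46.2 tool [68.13  0.18] deg 1.0 len 16.75 world [0.51007 0.29345]
39.025 [0.45379 0.25487 0.16448] [9.549e-01 2.968e-01 1.000e-04 3.000e-04] 34.533476746203505
tongue2 score 45.3 tool [68.13  0.18] deg 1.0 len 16.75 world [0.51001 0.29334]
39.075 [0.45367 0.25484 0.16448] [9.549e-01 2.968e-01 0.000e+00 2.000e-04] 34.53429485829439
tongue2 score 45.9 tool [68.38  0.18] deg 2.0 len 16.75 world [0.5101  0.29345]
blob (221, 212, 107, 132) 273.1 274.4 tool [-46.27  -1.18  94.48]
221 212 107 132 [24.33185084 -0.88488439 21.1984329 ]
```

Emit:
{"api": "arm_command", "payload": {"delta_pos": [[0,35,0],[20,69,0],[40,69,0],[60,69,0],[68,69,0],[68,69,0],[68,69,0],[68,69,0],[68,69,0],[68,69,0],[68,69,0],[68,69,0]], "twist": [[0,0,-1.57],[0,0,-1.57],[0,0,-1.57],[0,0,-1.57],[0,0,-1.57],[0,0,-1.57],[0,0,-1.57],[0,0,-1.57],[0,0,-1.57],[0,0,-1.57],[0,0,-1.57],[0,0,-1.57]]}}

```text
clock: 40.62
ee_pos: [0.5485, 0.2366, 0.1645]
orientation: [0.466, 0.885, -0.0, -0.0]
contact_force: [-0.7, -0.8, -0.3]
gripper_width: 0.179
grip_force: 39.4
```

```bash
sed -i 's/def tongue2(p,s,x0,y0,zt=.07):/def tongue2(p,s,x0,y0,zt=.07,t0=0.):/; s/np.arange(-14,14.1,1.)\]/np.arange(t0-14,t0+14.1,1.)]/' h.py
python3 - <<'E'
import re
t=open("h.py").read()
# search perpendicular offset relative to centre (x0,y0) for any t0
t=t.replace('''k*np.cos(t)-w*np.sin(t),y+k*np.sin(t)+w*np.cos(t)).mean(1);return''','''k*np.cos(t)-(w+y)*np.sin(t),y0+k*np.sin(t)+(w+y)*np.cos(t)).mean(1);return''')
t=re.sub(r'grid=.*','grid=[(sc(y,t),y,t) for y in np.arange(-4,4.1,.2) for t in np.arange(t0-14,t0+14.1,1.)]',t)
t=t.replace('''X[None]*np.cos(t)-w*np.sin(t),b[1]+X[None]*np.sin(t)+w*np.cos(t)).mean(0)''','''X[None]*np.cos(t)-(w+b[1])*np.sin(t),y0+X[None]*np.sin(t)+(w+b[1])*np.cos(t)).mean(0)''')
t=t.replace("xy=np.array([x0+m*np.cos(t),b[1]+m*np.sin(t)])","xy=np.array([x0+m*np.cos(t)-b[1]*np.sin(t),y0+m*np.sin(t)+b[1]*np.cos(t)])")
open("h.py","w").write(t)
E
python3 - <<'E'
from h import *
for i in range(3):
    s=ctrl.read_state();p=cam("wrist");yaw=np.degrees(2*np.arctan2(s["orientation"][1],s["orientation"][0]));print(s["clock"],s["ee_pos"].round(5),s["orientation"].round(4),yaw)
    X=totool(np.r_[.51,.2934,.07]-s["ee_pos"]);tongue2(p,s,X[0],X[1],t0=yaw-33)
save(p,"w12.png")
E
```

```text
40.625 [0.54853 0.23657 0.1645 ] [ 4.659e-01  8.848e-01 -1.000e-04 -0.000e+00] 124.46204218142022
tongue2 score 18.1 tool [64.95 -1.13] deg 105.5 len 15.00 world [0.51085 0.28949]
40.675 [0.54855 0.23659 0.1645 ] [ 4.658e-01  8.849e-01 -1.000e-04  0.000e+00] 124.47732924081345
tongue2 score 17.3 tool [64.94 -1.15] deg 105.5 len 15.00 world [0.51084 0.28947]
40.725 [0.54851 0.23659 0.16451] [ 4.658e-01  8.849e-01 -1.000e-04 -0.000e+00] 124.48094354385839
tongue2 score 17.6 tool [64.92 -1.11] deg 105.5 len 15.00 world [0.51084 0.28947]
```

```bash
cat >> h.py <<'E'
def patch(p,C,ang,zt=.07,n=13,m=9,step=1.):
    g=cv2.cvtColor(p["pixels"],cv2.COLOR_RGB2GRAY).astype(np.float32);a=np.radians(ang)
    u,v=np.meshgrid(np.arange(-n,n+1)*step/1e3,np.arange(-m,m+1)*step/1e3)
    q=np.array([proj(p,np.r_[C[0]+x*np.cos(a)-y*np.sin(a),C[1]+x*np.sin(a)+y*np.cos(a),zt]) for x,y in zip(u.ravel(),v.ravel())],np.float32)
    print("rows: across",-m,"..",m,"cols: along",-n,"..",n);np.set_printoptions(linewidth=250,threshold=10**6);print(cv2.remap(g,q[None,:,1],q[None,:,0],1)[0].reshape(u.shape).astype(int))
E
python3 - <<'E'
from h import *
s=ctrl.read_state();p=cam("wrist");print(s["ee_pos"]);patch(p,(.510,.2934),33.)
E
```

```text
[0.54854146 0.23660046 0.16453266]
rows: across -9 .. 9 cols: along -13 .. 13
[[ 84  60  60  62  65  64  64  67  64  64  61  60  60  58  60  61  63  65  65  65  63  62  61  54  54  63 118]
 [ 57  61  61  63  65  68  66  65  57  55  45  47  64  76  58  53  51  55  65  67  66  65  60  57  57  56  78]
 [ 56  62  62  64  64  64  58  49  47  72  86 102 107 110 102  97  89  70  47  59  65  66  65  68  61  59  56]
 [ 63  61  63  65  64  60  44  42  82 113 113 111 111 109 111 111 112 109  81  49  59  63  64  65  59  59  57]
 [ 62  67  66  65  58  45  37  83 112 114 116 113 110 110 111 113 113 108 106  77  47  58  63  64  62  63  61]
 [ 62  68  63  62  44  54  71  95  98  97  97  94  98  99  98  99 100  95  97  96  79  74  62  65  60  61  62]
 [ 64  65  63  54  44  96 106 105 105 104 105 104 105 106 110 109 106 109 109 108 111  93  55  65  63  60  60]
 [ 64  65  62  45  54 104 111 113 112 110 110 109 110 110 111 111 112 111 112 111 113  90  48  64  66  61  63]
 [ 60  61  60  41  73 102 109 111 111 112 111 111 113 112 112 112 112 111 113 114 115  88  43  57  62  61  59]
 [ 62  63  54  43  83  
[... 387 characters left out ...]
 105 106  95  46  64  98 106  88]
 [ 64  62  56  45  75  87  93  93  89  87  93  91  94  92  89  94  91  93  95  94  96  88  48  83 103 105 101]
 [ 63  64  57  45  86  89 102 112 112 113 114 117 118 111 112 114 123 165 170 131 100  86  55  90 107 104 102]
 [ 67  79  65  54  61  87 101 105 127 123 119 125 162 122 115 123 175 198 196 145 101  65  66 101 107 104 102]
 [ 96 107  84  64  57  70  97  99 133 126 122 173 190 166 165 189 200 192 146 108  88  63  80 105 105 103 101]
 [106 106 105 103  87  53  87 101 104 120 146 165 178 188 182 177 148 129 120 123  63  81 101 105 104 102 101]
 [102 104 106 105  98  76  63  81 113 108  98 100 112 129 115  96 105 122 143 106  79  99 104 104 104 103 100]]
```

Emit:
{"api": "arm_command", "payload": {"delta_pos": [[68.6,0,0],[68.6,0,0],[68.6,0,0],[68.6,0,0],[68.6,0,0],[68.6,0,30],[68.6,0,50],[68.6,0,60],[68.6,0,70],[68.6,0,70],[68.6,0,70],[68.6,0,70]], "twist": [[0,0,1.597],[0,0,1.597],[0,0,1.597],[0,0,1.597],[0,0,1.597],[0,0,1.597],[0,0,1.597],[0,0,1.597],[0,0,1.597],[0,0,1.597],[0,0,1.597],[0,0,1.597]]}}

```text
clock: 42.32
ee_pos: [0.5102, 0.2934, 0.0953]
orientation: [0.959, 0.284, 0.001, -0.0]
contact_force: [-0.2, -0.3, -1.6]
gripper_width: 0.175
grip_force: 39.4
```

Emit:
{"api": "arm_command", "payload": {"delta_pos": [[0,0,0],[0,0,0],[0,0,0]], "twist": [[0,0,0],[0,0,0],[0,0,0]]}}

```text
clock: 42.7
ee_pos: [0.5097, 0.2931, 0.0947]
orientation: [0.959, 0.284, 0.0, -0.0]
contact_force: [-1.0, -0.4, -0.2]
gripper_width: 0.177
grip_force: 39.4
```

```bash
cat > err.py <<'E'
from h import *
s=ctrl.read_state();yaw=np.degrees(2*np.arctan2(s["orientation"][1],s["orientation"][0]))
print(s["clock"],s["ee_pos"].round(5),"yaw",yaw.round(2),"F",s["contact_force"].round(1),"tilt",s["orientation"][2:].round(4),"spindle in tool mm",totool(np.r_[.510,.2934,.07]-s["ee_pos"]).round(2))
E
python3 err.py
```

```text
42.7 [0.50974 0.29311 0.09466] yaw 33.0 F [-1.  -0.4 -0.2] tilt [ 0.     -0.0001] spindle in tool mm [ 0.37 -0.09 24.66]
```

Emit:
{"api": "arm_command", "payload": {"delta_pos": [[0,0,1.5],[0,0,3],[0,0,4],[0,0,4.6],[0,0,4.6],[0,0,4.6]], "twist": [[0,0,0],[0,0,0],[0,0,0],[0,0,0],[0,0,0],[0,0,0]]}}

```text
clock: 43.45
ee_pos: [0.5099, 0.2932, 0.0909]
orientation: [0.959, 0.284, -0.0, -0.0]
contact_force: [-2.7, -0.8, 6.0]
gripper_width: 0.172
grip_force: 40.4
```

```bash
python3 err.py
```

```text
43.45 [0.50986 0.29318 0.09089] yaw 32.99 F [-2.7 -0.8  6. ] tilt [-0.0001 -0.0004] spindle in tool mm [ 0.24 -0.09 20.89]
```

Emit:
{"api": "arm_command", "payload": {"delta_pos": [[0,0,-1],[-0.4,0,-0.6],[-0.8,0,-0.6],[-1.2,0,-0.6],[-1.6,0,-0.6],[-1.6,0,-0.6]], "twist": [[0,0,0],[0,0,0.02],[0,0,-0.02],[0,0,0.02],[0,0,-0.02],[0,0,0]]}}

```text
clock: 44.2
ee_pos: [0.509, 0.2926, 0.0908]
orientation: [0.959, 0.284, 0.001, -0.0]
contact_force: [0.8, 0.7, 2.8]
gripper_width: 0.171
grip_force: 39.8
```

```bash
python3 err.py
```

```text
44.2 [0.50899 0.29257 0.09083] yaw 32.96 F [0.8 0.7 2.8] tilt [ 0.0008 -0.0002] spindle in tool mm [ 1.27 -0.15 20.83]
```

Emit:
{"api": "arm_command", "payload": {"delta_pos": [[0,0.5,0.3],[0.4,0.5,0.3],[0.8,0.5,0.3],[1.2,0.5,0.3],[1.6,0.5,0.3],[2.0,0.5,0.3],[2.4,0.5,0.3],[2.4,0.5,0.3]], "twist": [[0,0,0.02],[0,0,-0.02],[0,0,0.02],[0,0,-0.02],[0,0,0.02],[0,0,-0.02],[0,0,0.02],[0,0,0]]}}

```text
clock: 45.2
ee_pos: [0.5098, 0.2924, 0.0899]
orientation: [0.959, 0.284, -0.001, 0.0]
contact_force: [-2.3, -2.2, -0.2]
gripper_width: 0.177
grip_force: 39.5
```

```bash
python3 err.py
```

```text
45.2 [0.50982 0.29239 0.08985] yaw 33.01 F [-2.3 -2.2 -0.2] tilt [-0.0011  0.0003] spindle in tool mm [ 0.75 -0.75 19.85]
```

The cap caught (z dropped, vertical force gone). Easing the side load and lowering gently.

Emit:
{"api": "arm_command", "payload": {"delta_pos": [[-0.5,0,0.5],[-0.9,0,1.5],[-0.9,0,2.5],[-0.9,0,3.5],[-0.9,0,4]], "twist": [[0,0,0],[0,0,0],[0,0,0],[0,0,0],[0,0,0]]}}

```text
clock: 45.82
ee_pos: [0.5097, 0.2924, 0.0861]
orientation: [0.959, 0.284, -0.0, 0.0]
contact_force: [-2.2, -2.4, 0.3]
gripper_width: 0.179
grip_force: 39.6
```

```bash
python3 err.py
```

```text
45.825 [0.50969 0.29243 0.08614] yaw 32.99 F [-2.2 -2.4  0.3] tilt [-0.0003  0.0001] spindle in tool mm [ 0.8  -0.64 16.14]
```

Sliding freely. Down to just about home (TCP 79.2 mm).

Emit:
{"api": "arm_command", "payload": {"delta_pos": [[-0.6,0,1.5],[-0.6,0,3],[-0.6,0,4.5],[-0.6,0,5.8],[-0.6,0,6.6],[-0.6,0,6.8],[-0.6,0,6.8]], "twist": [[0,0,0],[0,0,0],[0,0,0],[0,0,0],[0,0,0],[0,0,0],[0,0,0]]}}

```text
clock: 46.7
ee_pos: [0.5095, 0.2924, 0.0795]
orientation: [0.959, 0.284, 0.0, -0.0]
contact_force: [-1.7, -1.3, 0.2]
gripper_width: 0.179
grip_force: 39.6
```

Emit:
{"api": "arm_command", "payload": {"delta_pos": [[-0.4,0,0.6],[-0.4,0,0.6],[-0.4,0,0.6]], "twist": [[0,0,0],[0,0,0],[0,0,0]]}}

```text
clock: 47.08
ee_pos: [0.5095, 0.2923, 0.0793]
orientation: [0.959, 0.284, 0.0, -0.0]
contact_force: [-1.1, -2.2, 3.1]
gripper_width: 0.177
grip_force: 39.9
```

Emit:
{"api": "arm_command", "payload": {"delta_pos": [[0,0,0],[0,0,0],[0,0,0],[0,0,0]], "twist": [[0,0,0],[0,0,0],[0,0,0],[0,0,0]], "claw": 0}}

```text
clock: 47.58
ee_pos: [0.5091, 0.2922, 0.0788]
orientation: [0.959, 0.284, 0.0, -0.0]
contact_force: [-0.0, 0.1, -0.4]
gripper_width: 0.499
grip_force: 0.0
```

Contact at 79.3 mm means the cap is fully home. Retreating upwards and checking.

Emit:
{"api": "arm_command", "payload": {"delta_pos": [[0,0,-30],[0,0,-60],[-30,0,-100],[-60,0,-100],[-60,0,-100],[-60,0,-100],[-60,0,-100]], "twist": [[0,0,0],[0,0,0],[0,0,0],[0,0,0],[0,0,0],[0,0,0],[0,0,0]]}}

```text
clock: 48.45
ee_pos: [0.4594, 0.26, 0.1788]
orientation: [0.959, 0.284, 0.0, 0.0]
contact_force: [0.3, -0.4, 0.4]
gripper_width: 0.5
grip_force: 0.0
```

```bash
python3 - <<'E'
from h import *
s=ctrl.read_state();p=cam("wrist");print(s["clock"],s["ee_pos"])
m,c=blob(p,s,(8,120,25),(22,255,255),.075)
x,y,w,h=cv2.boundingRect(c)
for z in(.058,.070): cylfit(p,s,c,.024,.017,(60,0),z)
look(p,[("lock_cap",.058),("radio_valve",0),("rosin_tin",0)])
E
```

```text
48.45 [0.45939959 0.26002852 0.17881212]
blob (239, 79, 73, 77) 116.2 274.8 tool [ 61.75  -1.   103.83]
cyl tool mm [60.56 -0.74] res px [-0.6  0.6  0.4 -0.4]
cyl tool mm [61.28 -0.76] res px [-2.5  2.5 -1.3  1.7]
lock_cap [116.3 275.2] 0.97 [0.5098 0.2935 0.058 ] tool mm [ 60.8  -0.9 120.7]
radio_valve [240.3 250.2] 0.87 [0.3991 0.2492 0.    ] tool mm [-56.1 -24.2 178.7]
```

The silhouette matches a cap seated at 58 mm, centred at (0.5098, 0.2935). The gripper is clear.

```bash
python3 -c "
from rig import ctrl
print(ctrl.finish_job())"
```

```text
the job is handed in; nothing more can be done
None
```

The filter stack is assembled and handed in at about 48 s: disc, spacer and locking cap are all on the spindle, the cap measured fully home at 58 mm, and the gripper was clear; I never touched the valve, jar or tin, though only the valve was re-checked at the end, and the judge's verdict was not shown.

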